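# Set out the reagent bottles and the covered beaker at a laboratory bench

## Robot

A 6-joint arm with a two-finger parallel gripper is mounted at the origin on the work surface. World frame = base frame: x ahead of the robot, y to its left, z up, the work surface at z = 0. Lengths are in mm, angles in rad, forces in N, time in s.
With the tool pointing down it reaches from about 275 to 750 mm from the base axis. Payload 10.2 kg.
Tool frame: the origin (TCP) lies midway between the tips of the shut fingers; the grasp point (between the pads) lies 19 mm behind it; y points along the fingers, z is the direction in which the jaws open and shut, and the axes are right-handed (so a half turn about y gives the same grasp; the last joint's range is limited). The gripper opens to 85 mm and grips with 20 to 120 N. Pads are 22 mm wide; open, the fingers measure 114 mm over their backs; the gripper's body (76 mm by 85 mm) begins 54 mm behind the grasp point. The pads swing forward as they close: fully open they stand 13 mm farther back than shut.
Start: joints at [-1.497, 0.313, 1.498, -0, 1.331, -0.223], TCP at [153.529, -502.056, 231.294] pointing down, gripper open.
Joint ranges: [-2.94, 2.94], [-0.97, 2.17], [0.19, 2.56], [-1.23, 4.37], [0.02, 3.11], [-2.88, 2.88]. Speed limits (rad/s): [2.39, 2.39, 3.01, 3.14, 3.14, 3.14].

## Interface

Orientations are given as a unit quaternion [w, x, y, z].
In Python, from rig import ctrl gives the robot as it stands.
- The arm moves only by the shell command python3 -m inch 'ROWS' [OPENING] [FORCE]. ROWS is JSON, one flat list of numbers, 6 for each row, row after row: the shift along the tool's x, y, z in cm, then the turn, a rotation vector about the tool's x, y, z in rad. A call has 1 to 8 rows; each row is the pose to reach, as a shift and turn from the pose commanded when the call began, along the tool's axes at that moment; what a row does not reach only later rows make up. A row lasts 1/12 s, in which the tool goes at most 41.7 mm and 7.16 degrees, less where a joint would pass 70% of its speed; a pose out of reach is approached as far as the arm can. A call with a gripper value outside its range is refused whole. OPENING is the gripper command: -1 is fully open, 1 is shut, values between are in proportion, set as the call begins (- or left out, the last holds). The fingers move at their own pace and stop on an object; FORCE is the grip in N (left out, the last holds). Time passes only in rows, so rows that repeat a pose let the fingers close. It gives the time, the measured TCP pose, the force and the opening at its end, in the units of the state.
- ctrl.sense(): the state, without advancing time (a new reading comes with each control period).
- ctrl.capture(name): name is "scene" or "top" or "wrist"; returns the picture (384x512x3 uint8, red, green, blue); there is no depth.
- ctrl.get_calibration(name): a dict with "fx", "fy", "cx", "cy" (pixels), "world_to_cam" (4x4, takes a point from world to camera coordinates). Camera axes: x right, y down, z forward; pixel columns grow to the right and rows downward; lengths in mm; the calibration is good to about 2 mm. A picture is of the moment at which its call begins: read the wrist's pose just before it. get_calibration takes no time and is no camera call; for the wrist camera it gives the pose at the moment of the call.
- ctrl.finish_job(): hands the job in, once; it reports no verdict.
Trained networks look in the newest picture that a camera, given by its name, has taken for a name from the list of things; names that differ only in an ending like _2 or _b are one class to them, and where a whole thing is asked for, a point or a joint stands for the part that bears it (a point fixed in the world has none). Each returns a list of dicts, best first, with "score" (0 to 1); they miss things now and then, are a little off and sometimes report something else, mostly with a low value. They report only what shows in the picture. A call takes as long as a camera call.
- ctrl.search_frame(thing, camera): "uv" ([column, row] in pixels, amid what is visible of it).
The state is a dict: "time_s": time; "joints": joint angles; "dq": joint speeds; "tau": joint torques, N m; "eef_pos": TCP position; "ee_rot": TCP orientation; "force": force on the tool from outside, world axes, zero at the start; "wrist_torque": the same for the moment, N m; "grip_width": opening from 0.0 (shut) to 1.0 (fully open).
Only numpy, scipy, OpenCV 4.12 (cv2) and the standard library are available. Lean on these libraries where they do the work, as an engineer would, in place of code of your own. Each camera call takes 0.05 s, during which the arm holds its last target.

## Task

Set out this place for the next test: stand the three reagent bottles in the wire carrier in their order of use, the white one in the compartment next to the white tile, the green one in the compartment farthest from it and the amber one between them. Stand the beaker in the middle of the tile and lay the blue lid flat and centred on top of it. Keep the bottles and the beaker upright, set every piece down rather than dropping it, and leave the test-tube rack and the volumetric flask where they stand.

Things in the scene. Friction and masses are not known exactly. Their poses are not given: they have to be found in the camera images.
- white_bottle: White plastic dropper bottle with a blue label band and a white pointed nozzle. Round straight body 38 mm in diameter from the bottom up to 70 mm, then a narrower neck; white screw cap 23 mm wide with the nozzle above; 100 mm high over all; about 90 g. Origin at the centre of the bottom, z up. Starts upright on the bench. Gripped at 60 mm above its bottom it clears the carrier's wires.
- amber_bottle: Amber (dark brown) dropper bottle with a white label band, a black cap and a dark rubber teat. Round straight body 38 mm in diameter from the bottom up to 70 mm, then a narrower neck; cap 23 mm wide with the teat above; 100 mm high over all; about 90 g. Origin at the centre of the bottom, z up. Starts upright on the bench. Gripped at 60 mm above its bottom it clears the carrier's wires.
- green_bottle: Green glass bottle with a white label band and a green glass stopper with a flat head. Round straight body 38 mm in diameter from the bottom up to 70 mm, then a narrower neck; stopper head 25 mm wide; 100 mm high over all; about 90 g. Origin at the centre of the bottom, z up. Starts upright on the bench. Gripped at 60 mm above its bottom it clears the carrier's wires.
- beaker: Pale grey-white plastic beaker, empty and open at the top: round, 50 mm in outside diameter, 70 mm high, wall 2 mm (mouth 46 mm), a rim 53 mm wide at the very top; about 45 g. Origin at the centre of the bottom, z up. Starts upright on the bench; grip it across its outside, about 45 mm above its bottom.
- lid: Blue plastic beaker lid: a disc 62 mm in diameter and 5 mm thick with a round knob on top, 16 mm in diameter and 24 mm high, to hold it by; underneath, a centring boss 32 mm in diameter and 3 mm high drops into the beaker's mouth. Origin at the centre of the boss's underside, z up; so the disc lies from 3 to 8 mm, the knob from 8 to 32 mm. About 35 g. Starts on the bench, knob up. Seated, its origin is 67 mm above the beaker's.
- carrier: White wire bottle carrier with a grey floor, fixed: three compartments in a row along its y axis, centred at y = -61, 0 and +61 mm (x = 0). Origin on the bench at its centre. Each compartment is 57 by 58 mm inside, its floor 5 mm and its top wire 34 mm above the bench. 191 by 68 mm over all. Bottles in it stand 23 mm apart: fingers fit only across the row (along its x).
- tile: White glazed ceramic tile, fixed to the bench: 120 mm by 120 mm, 8 mm thick, origin at the centre of its underside (top face 8 mm up). It lies beyond one end of the carrier, on its +y side or on its -y side.
- tube_rack: White wire test-tube rack with five glass tubes, 176 mm long (its y), 56 mm wide, 150 mm high with the tubes; origin at the centre of its underside. Not to be moved.
- vol_flask: Stoppered volumetric flask of clear glass: bulb 66 mm wide, long neck, white stopper, 174 mm high; origin at the centre of its bottom. Not to be moved.

How it is judged (in metres and radians):
At the end, for the whole second after the job is handed in: White, amber, green bottles in the carrier from the tile end, each within 13 mm of its compartment's centre, on the floor, upright; beaker upright on the tile within 15 mm of its centre; lid flat on the beaker, within 10 mm of its axis (tilt under 0.06 to 0.1 rad); all at rest (((y of tile in the frame of carrier above 0 m and y of white_bottle in the frame of carrier between 0.048 and 0.074 m and y of green_bottle in the frame of carrier between -0.074 and -0.048 m) or (y of tile in the frame of carrier below 0 m and y of white_bottle in the frame of carrier between -0.074 and -0.048 m and y of green_bottle in the frame of carrier between 0.048 and 0.074 m)) and y of amber_bottle in the frame of carrier between -0.013 and 0.013 m and x of white_bottle in the frame of carrier between -0.013 and 0.013 m and z of white_bottle in the frame of carrier between 0.001 and 0.01 m and angle between each of white_bottle, amber_bottle, green_bottle's own z axis and vertical below 0.1 rad and x of amber_bottle in the frame of carrier between -0.013 and 0.013 m and z of amber_bottle in the frame of carrier between 0.001 and 0.01 m and x of green_bottle in the frame of carrier between -0.013 and 0.013 m and z of green_bottle in the frame of carrier between 0.001 and 0.01 m and horizontal distance between beaker and tile below 0.015 m and z of beaker in the frame of tile between 0.004 and 0.012 m and angle between beaker's own z axis and vertical below 0.08 rad and horizontal distance between lid and beaker below 0.01 m and z of lid in the frame of beaker between 0.062 and 0.071 m and angle between lid's own z axis and vertical below 0.06 rad and linear speed of each of white_bottle, amber_bottle, green_bottle, beaker, lid below 0.02 m/s); the robot touches nothing.
It fails at once if a bottle or the beaker is tipped over (angle between any of white_bottle, amber_bottle, green_bottle, beaker's own z axis and vertical above 0.6 rad).
It fails at once if a bottle, the beaker or the lid is dropped: it falls freely, untouched by the fingers, at more than 0.8 m/s (a fall of about 3 cm) ((linear speed of white_bottle above 0.8 m/s and contact force between white_bottle and the fingers below 0.01 N) or (linear speed of amber_bottle above 0.8 m/s and contact force between amber_bottle and the fingers below 0.01 N) or (linear speed of green_bottle above 0.8 m/s and contact force between green_bottle and the fingers below 0.01 N) or (linear speed of beaker above 0.8 m/s and contact force between beaker and the fingers below 0.01 N) or (linear speed of lid above 0.8 m/s and contact force between lid and the fingers below 0.01 N)).
It fails at once if the test-tube rack or the volumetric flask is moved more than 2 cm (distance of any of tube_rack, vol_flask from where it was at the start of the episode above 0.02 m).
It also fails if it takes over 120 s, if anything falls off the work surface, if the arm or the gripper's body presses on something with over 40 N, if the wrist force passes 120 N, or if a joint passes its speed limit or range.

## Working session

There is one attempt and no reset: what is moved stays moved. The work goes in short steps, Python scripts to look and compute and a shell command to move; the robot and the scene stay as the last step left them, time stands still between calls to the robot, and variables do not carry over. Pictures are saved under pics/ and viewed, and the job is handed in when it is done.

```bash
ls; mkdir -p pics
python3 - <<'E'
from rig import ctrl
import cv2,numpy as np
np.set_printoptions(precision=2,suppress=True)
print(ctrl.sense())
for n in ["scene","top","wrist"]:
    im=ctrl.capture(n); cv2.imwrite(f"pics/{n}0.png",im[...,::-1])
    c=ctrl.get_calibration(n); print(n,c['fx'],c['fy'],c['cx'],c['cy']); print(np.array(c['world_to_cam']))
    if n!="wrist":
        for t in "white_bottle amber_bottle green_bottle beaker lid carrier tile tube_rack vol_flask".split():
            print(t,[(np.round(d['uv']).tolist(),round(d['score'],2)) for d in ctrl.search_frame(t,n)][:3])
E
```

```text
pics
{'time_s': 0.0, 'joints': array([-1.5 ,  0.31,  1.5 ,  0.  ,  1.33, -0.22]), 'dq': array([-0., -0.,  0.,  0.,  0.,  0.]), 'tau': array([ -0.  , -41.23, -25.97,  -0.  ,   0.  ,  -0.  ]), 'eef_pos': array([ 153.51, -501.79,  230.73]), 'ee_rot': array([ 0.1, -0.1,  0.7, -0.7]), 'force': array([ 0.4 , -0.22, -0.17]), 'wrist_torque': array([-0.03,  0.01, -0.05]), 'grip_width': 0.9992600866880744}
scene 485.78584629027887 485.78584629027887 260.15436807177235 190.80671762767355
[[  -0.01    1.     -0.02   12.94]
 [   0.57   -0.01   -0.82 -279.99]
 [  -0.82   -0.02   -0.57 1776.32]
 [   0.      0.      0.      1.  ]]
white_bottle [([201.0, 167.0], 0.77)]
amber_bottle [([326.0, 167.0], 0.88)]
green_bottle [([255.0, 173.0], 0.57)]
beaker [([380.0, 169.0], 0.57)]
lid [([145.0, 189.0], 0.78)]
carrier [([305.0, 215.0], 0.79), ([380.0, 172.0], 0.33)]
tile [([223.0, 213.0], 0.91)]
tube_rack [([423.0, 208.0], 0.66)]
vol_flask [([109.0, 218.0], 0.57), ([143.0, 189.0], 0.5), ([423.0, 206.0], 0.22)]
top 408.1263758031494 408.1263758031494 255.1356947778107 187.82250716200758
[[   0.01   -1.      0.01  -18.58]
 [  -0.99   -0.01   -0.15  551.58]
 [   0.15   -0.     -0.99 1167.16]
 [   0.      0.      0.      1.  ]]
white_bottle [([314.0, 230.0], 0.65), ([289.0, 172.0], 0.61)]
amber_bottle [([187.0, 226.0], 0.64)]
green_bottle [([259.0, 220.0], 0.72)]
beaker [([135.0, 218.0], 0.77)]
lid [([364.0, 209.0], 0.67)]
carrier [([213.0, 168.0], 0.69), ([379.0, 152.0], 0.69)]
tile [([285.0, 174.0], 0.75)]
tube_rack [([121.0, 143.0], 0.64)]
vol_flask [([376.0, 154.0], 0.82)]
wrist 307.25564001425187 307.25564001425187 255.9757427367232 199.7309681668082
[[   0.29   -0.96   -0.   -526.26]
 [  -0.91   -0.28    0.32  -40.84]
 [  -0.3    -0.09   -0.95  380.89]
 [   0.      0.      0.      1.  ]]
```

View pics/scene0.png

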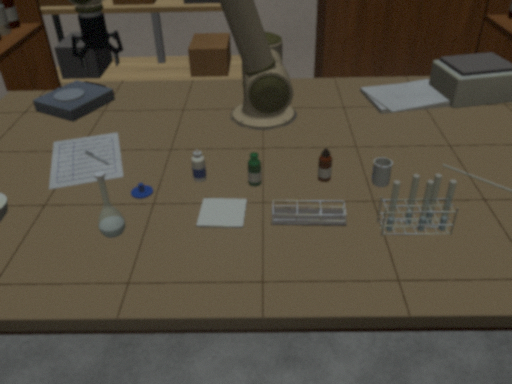

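View pics/top0.png

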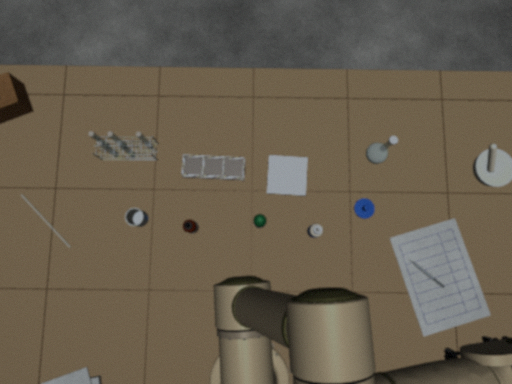

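View pics/wrist0.png

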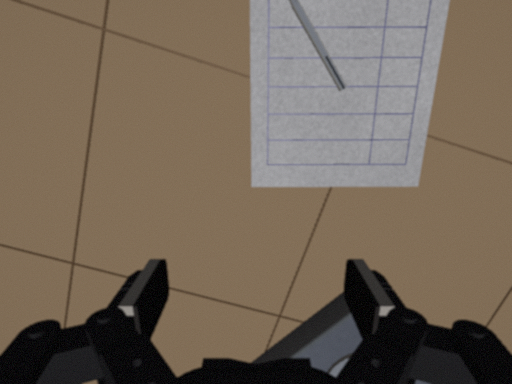

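The top view shows the tile (285,174) on the carrier's -y side (image right is -y). The white, green and amber bottles are at (315,230), (260,220) and (189,226), the beaker at (136,217), and the lid at (364,209). Next I'll zoom in to refine these positions.

```bash
cat > h.py <<'E'
import numpy as np, cv2
from rig import ctrl
from scipy.spatial.transform import Rotation as R
np.set_printoptions(precision=2,suppress=True)
def pix2w(cal,uv,z):
    M=np.array(cal['world_to_cam']); Rm=M[:3,:3]; t=M[:3,3]
    d=np.array([(uv[0]-cal['cx'])/cal['fx'],(uv[1]-cal['cy'])/cal['fy'],1])
    o=-Rm.T@t; d=Rm.T@d
    return o+d*(z-o[2])/d[2]
def w2pix(cal,p):
    M=np.array(cal['world_to_cam']); c=M[:3,:3]@np.asarray(p,float)+M[:3,3]
    return np.array([cal['fx']*c[0]/c[2]+cal['cx'],cal['fy']*c[1]/c[2]+cal['cy']])
def toolrot(s):
    q=s['ee_rot']; return R.from_quat([q[1],q[2],q[3],q[0]])
E
python3 - <<'E'
import cv2,numpy as np
im=cv2.imread('pics/top0.png')
a=cv2.resize(im[140:250,170:270],None,fx=8,fy=5.4,interpolation=cv2.INTER_CUBIC)
a=cv2.resize(im[145:245,172:272],None,fx=6,fy=6,interpolation=cv2.INTER_CUBIC); cv2.imwrite('pics/z1.png',a)
b=cv2.resize(im[145:245,255:385],None,fx=6,fy=6,interpolation=cv2.INTER_CUBIC); cv2.imwrite('pics/z2.png',b)
s=cv2.imread('pics/scene0.png')
b=cv2.resize(s[140:250,90:260],None,fx=4.7,fy=4.7,interpolation=cv2.INTER_CUBIC); cv2.imwrite('pics/z3.png',b)
b=cv2.resize(s[140:250,240:410],None,fx=4.7,fy=4.7,interpolation=cv2.INTER_CUBIC); cv2.imwrite('pics/z4.png',b)
E
```

```text
(no output)
```

View pics/z1.png

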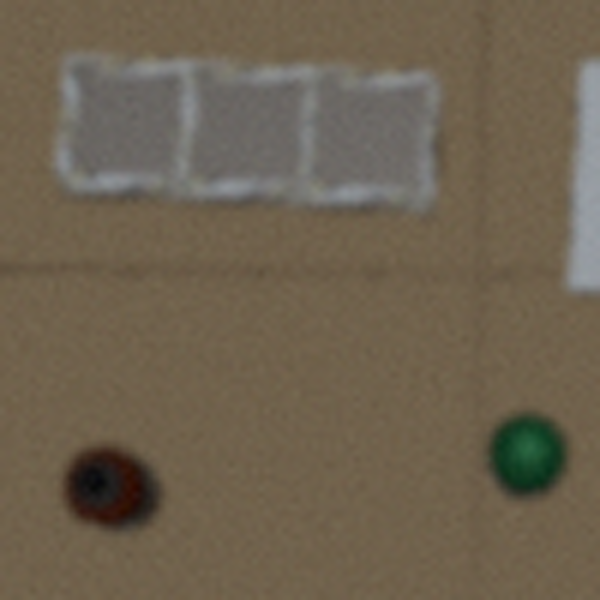

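View pics/z2.png

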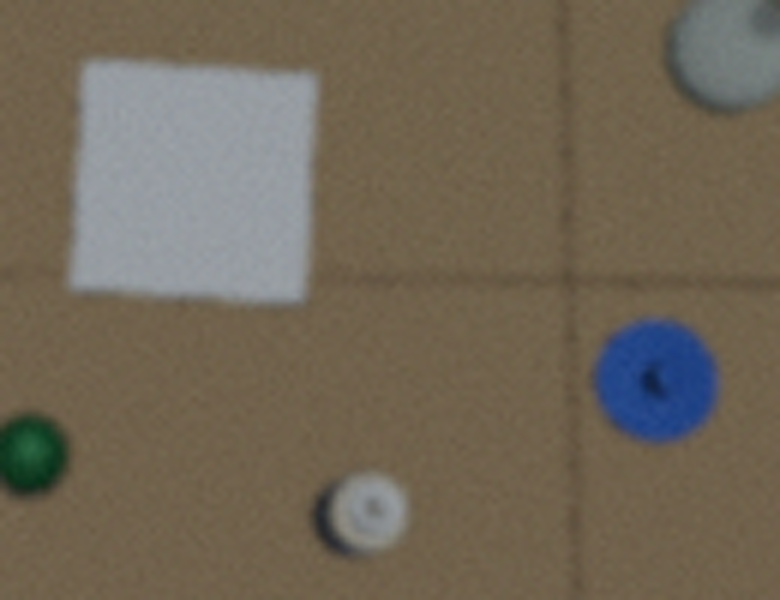

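Run:
```python
from h import *
c=ctrl.get_calibration('top')
print('cam',-np.array(c['world_to_cam'])[:3,:3].T@np.array(c['world_to_cam'])[:3,3])
f=lambda u,v,o:((u+.5)/6-.5+o[0],(v+.5)/6-.5+o[1])
o1=(172,145);o2=(255,145)
for n,u,v,o,z in [('amber teat',97,483,o1,95),('green head',528,452,o1,98),('white cap',369,512,o2,85),('white nozzle',373,508,o2,100),('lid disc',657,380,o2,8),
 ('t1',82,62,o2,8),('t2',316,72,o2,8),('t3',304,303,o2,8),('t4',69,290,o2,8),
 ('c1',68,62,o1,34),('c2',437,73,o1,34),('c3',430,208,o1,34),('c4',62,190,o1,34)]:
    print(n,pix2w(c,f(u,v,o),z))
im=cv2.imread('pics/top0.png')
cv2.imwrite('pics/z5.png',cv2.resize(im[195:240,110:165],None,fx=10,fy=10,interpolation=cv2.INTER_CUBIC))
```

```text
cam [ 366.47   -5.77 1237.95]
amber teat [435.88 175.57  95.  ]
green head [452.65 -24.74  98.  ]
white cap [ 427.53 -184.4    85.  ]
white nozzle [ 428.61 -183.95  100.  ]
lid disc [ 499.91 -342.7     8.  ]
t1 [660.52 -50.86   8.  ]
t2 [ 656.93 -171.39    8.  ]
t3 [ 536.81 -164.43    8.  ]
t4 [541.88 -45.15   8.  ]
c1 [650.7  207.78  34.  ]
c2 [647.62  22.04  34.  ]
c3 [578.59  24.4   34.  ]
c4 [585.22 208.19  34.  ]
```

View pics/z5.png

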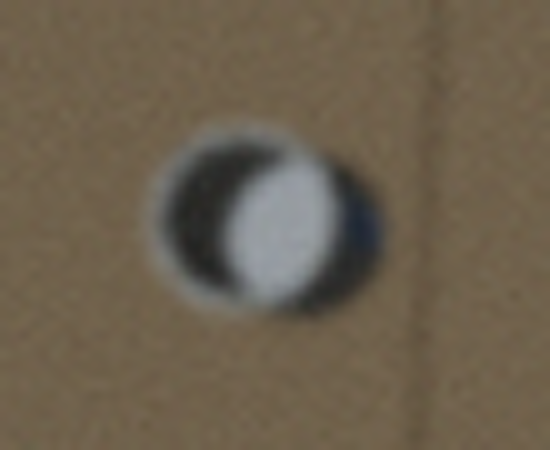

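View pics/z3.png

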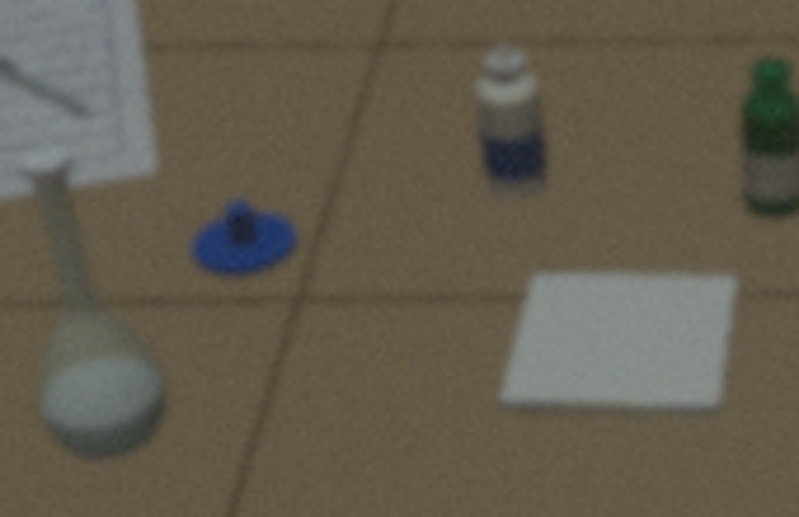

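View pics/z4.png

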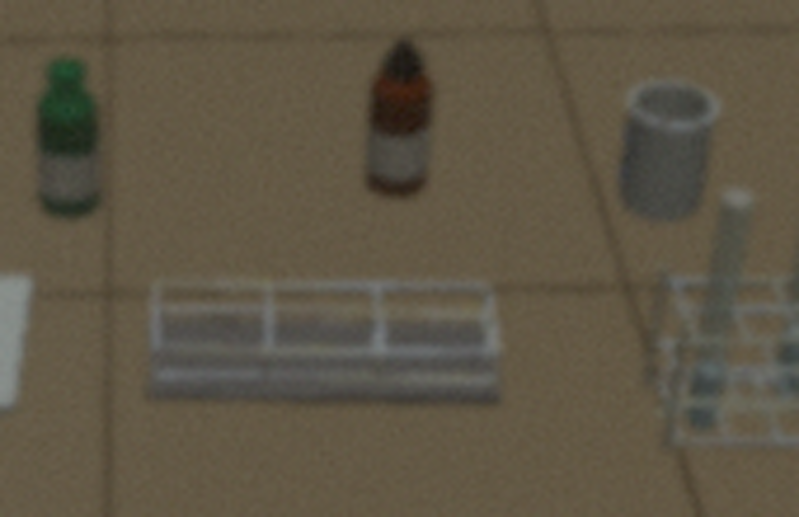

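Run:
```python
from h import *
c=ctrl.get_calibration('top')
print('beaker top',pix2w(c,(110+24.35-.45,195+21.75-.45),70))
c=ctrl.get_calibration('scene')
f=lambda u,v,o:((u+.5)/4.7-.5+o[0],(v+.5)/4.7-.5+o[1])
o3=(90,140);o4=(240,140)
for n,u,v,o,z in [('beaker',673,105,o4,70),('c1',155,287,o4,34),('c2',493,287,o4,34),('c3',497,352,o4,34),('c4',152,352,o4,34),
 ('t',535,273,o3,8),('t',738,277,o3,8),('t',720,403,o3,8),('t',502,400,o3,8),('lid',245,241,o3,8),('white cap',505,62,o3,85),('amber teat top',404,44,o4,100),('green head',67,66,o4,97)]:
    print(n,pix2w(c,f(u,v,o),z))
```

```text
beaker top [460.48 334.27  70.  ]
beaker [460.79 333.03  70.  ]
c1 [589.02  24.53  34.  ]
c2 [592.79 211.74  34.  ]
c3 [651.98 205.85  34.  ]
c4 [648.58  22.1   34.  ]
t [ 535.06 -164.7     8.  ]
t [541.51 -45.82   8.  ]
t [658.39 -52.     8.  ]
t [ 653.74 -170.31    8.  ]
lid [ 498.32 -342.55    8.  ]
white cap [ 422.16 -187.99   85.  ]
amber teat top [436.45 174.96 100.  ]
green head [451.92 -25.26  97.  ]
```

```bash
cat > d.py <<'E'
from h import *
import sys
# usage: d.py x y z [yawdeg of jaw axis]
def main(a):
    s=ctrl.sense(); Rt=toolrot(s); p=s['eef_pos']
    A=Rt.as_matrix()
    print('t',round(s['time_s'],2),'pos',p,'jawdir',A[:,2],'ydir',A[:,1],'F',s['force'],'w',s['grip_width'],'j',s['joints'])
    if len(a)<3: return
    t=np.array(a[:3],float); yaw=np.radians(a[3]) if len(a)>3 else np.radians(-2)
    best=None
    for k in (0,np.pi):
        zc=np.array([np.cos(yaw+k),np.sin(yaw+k),0]); yc=np.array([0,0,-1.]); xc=np.cross(yc,zc)
        rv=(Rt.inv()*R.from_matrix(np.c_[xc,yc,zc])).as_rotvec()
        if best is None or np.linalg.norm(rv)<np.linalg.norm(best): best=rv
    d=A.T@(t-p)/10
    print('shift cm',d,'len',np.linalg.norm(d),'rows>=',np.linalg.norm(d)/4.17,'rot',np.round(best,3),'rows>=',np.linalg.norm(best)/.125)
main([float(v) for v in sys.argv[1:]])
E
python3 d.py 427 -185 170
```

```text
t 1.05 pos [ 153.51 -502.07  231.33] jawdir [ 0.29 -0.96  0.  ] ydir [ 0. -0. -1.] F [ 0.47  0.62 -0.03] w 0.9978919431872305 j [-1.5   0.31  1.5   0.    1.33 -0.22]
shift cm [-35.43   6.13 -22.32] len 42.31883791442268 rows>= 10.148402377559396 rot [-0.   -1.24  0.  ] rows>= 9.913104669839605
```

```bash
python3 -m inch '[-3.5,0.6,-2.2,0,-0.12,0,-7,1.2,-4.4,0,-0.24,0,-10.5,1.8,-6.6,0,-0.36,0,-14,2.4,-8.8,0,-0.48,0,-17.5,3,-11,0,-0.6,0,-21,3.6,-13.2,0,-0.72,0,-24.5,4.2,-15.4,0,-0.84,0,-28,4.8,-17.6,0,-0.96,0]' -1 40; python3 d.py 427 -185 170
```

```text
time_s: 1.72
eef_pos: [370.2, -250.8, 183.4]
ee_rot: [-0.417, 0.417, -0.571, 0.571]
force: [1.2, -0.8, 0.4]
grip_width: 1.0
t 1.72 pos [ 370.23 -250.8   183.41] jawdir [ 0.95 -0.3   0.  ] ydir [ 0. -0. -1.] F [ 1.19 -0.79  0.44] w 1.0004499605503656 j [-0.86  0.19  1.79 -0.    1.16 -0.55]
shift cm [-7.99  1.34  3.41] len 8.792993293498574 rows>= 2.1086314852514567 rot [-0.   -0.27  0.  ] rows>= 2.1873028376076737
```

```bash
python3 -m inch '[-3,0.4,1.2,0,-0.1,0,-6,0.9,2.4,0,-0.2,0,-8,1.3,3.4,0,-0.27,0,-8,1.3,3.4,0,-0.27,0]' -1 40; python3 d.py 427 -185 41
python3 - <<'E'
from h import *
im=ctrl.capture('wrist'); cv2.imwrite('pics/w1.png',im[...,::-1])
c=ctrl.get_calibration('wrist')
print(w2pix(c,(427,-185,100)),[ (d['uv'],d['score']) for d in ctrl.search_frame('white_bottle','wrist')])
for n in['top']:
  im=ctrl.capture(n);cv2.imwrite('pics/top1.png',im[...,::-1])
E
```

```text
time_s: 2.05
eef_pos: [427.9, -184.1, 169.8]
ee_rot: [0.491, -0.491, 0.509, -0.509]
force: [-0.2, -0.3, -0.6]
grip_width: 1.0
t 2.05 pos [ 427.9  -184.09  169.8 ] jawdir [ 1.   -0.04 -0.  ] ydir [-0.  0. -1.] F [-0.21 -0.29 -0.58] w 0.9999222312391279 j [-0.66  0.25  1.76  0.    1.14 -0.62]
shift cm [ 0.11 12.88 -0.08] len 12.880190901195027 rows>= 3.0887747964496466 rot [ 0. -0. -0.] rows>= 0.016203173815521853
[255.55 210.74] [([257.6, 194.5], 0.56)]
```

View pics/w1.png

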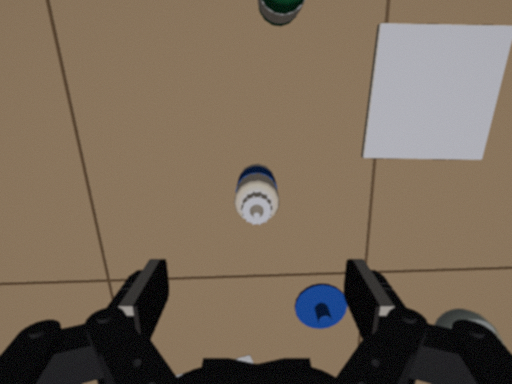

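The wrist view shows the nozzle at (257,211), and the prediction was (255.5,211), so the position is right. I'll descend and grip.

```bash
python3 - <<'E'
from h import *
c=ctrl.get_calibration('wrist')
for uv in [(380,24),(513,26),(482,160),(364,158)]: print(pix2w(c,uv,8))
E
python3 -m inch '[0,3,0,0,0,0,0,6,0,0,0,0,0,9,0,0,0,0,0.1,11.5,-0.1,0,0,0,0.1,12.9,-0.1,0,0,0,0.1,12.9,-0.1,0,0,0]' -1 40; python3 -m inch '[0,0,0,0,0,0,0,0,0,0,0,0,0,0,0,0,0,0,0,0,0,0,0,0,0,0,0,0,0,0,0,0,0,0,0,0,0,0,0,0,0,0,0,0,0,0,0,0]' 1 40; python3 d.py
```

```text
[541.78 -51.43   8.  ]
[658.81 -58.4    8.  ]
[ 653.9 -177.5    8. ]
[ 535.52 -170.02    8.  ]
time_s: 2.7
eef_pos: [423.4, -188.0, 39.2]
ee_rot: [0.488, -0.488, 0.513, -0.51]
force: [0.6, -0.7, 0.0]
grip_width: 1.001
time_s: 3.37
eef_pos: [425.9, -188.4, 42.5]
ee_rot: [-0.489, 0.489, -0.51, 0.512]
force: [-0.8, -0.5, 7.5]
grip_width: 0.433
t 3.37 pos [ 425.86 -188.37   42.47] jawdir [ 1.   -0.04  0.  ] ydir [ 0. -0. -1.] F [-0.82 -0.46  7.51] w 0.4334671089789409 j [-0.67  0.44  1.88 -0.    0.81 -0.62]
```

```bash
python3 -m inch '[0,-2,0,0,0,0,0,-4.5,0,0,0,0,0,-7.5,0,0,0,0,0,-10.5,0,0,0,0,0,-13,0,0,0,0,0,-13,0,0,0,0,0,-13,0,0,0,0]' ; python3 d.py 615 55 170
python3 - <<'E'
from h import *
c=ctrl.get_calibration('wrist');s=ctrl.sense()
im=ctrl.capture('wrist'); cv2.imwrite('pics/w2.png',im[...,::-1])
p=s['eef_pos'];print(p,w2pix(c,p+[0,0,59]), w2pix(c,p+[11.5,0,44]), w2pix(c,p+[-11.5,0,44]))
for uv in [(380,24),(513,26),(482,160),(364,158)]: print(pix2w(c,uv,8))
E
```

```text
time_s: 3.95
eef_pos: [425.6, -188.0, 172.4]
ee_rot: [-0.489, 0.489, -0.51, 0.512]
force: [-0.3, -0.2, -1.7]
grip_width: 0.428
t 3.95 pos [ 425.56 -188.04  172.44] jawdir [ 1.   -0.04  0.  ] ydir [ 0. -0. -1.] F [-0.29 -0.17 -1.72] w 0.42803461453721314 j [-0.67  0.24  1.76  0.    1.14 -0.62]
shift cm [-25.11   0.24  17.86] len 30.815424905099817 rows>= 7.38979014510787 rot [-0.   -0.01  0.  ] rows>= 0.07516087753979395
[ 425.56 -188.04  172.44] [255.21 345.62] [284.94 314.68] [225.59 316.97]
[542.17 -52.     8.  ]
[660.17 -58.85   8.  ]
[ 655.45 -178.88    8.  ]
[ 536.04 -171.4     8.  ]
```

View pics/w2.png

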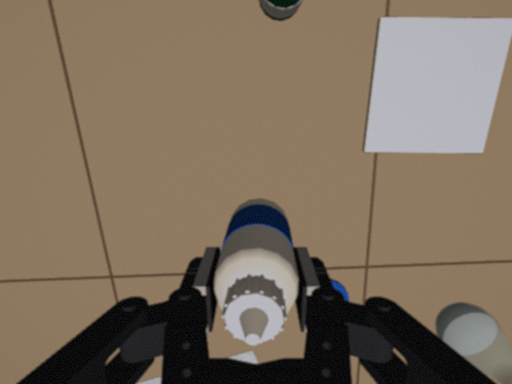

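Run:
```python
from h import *
c=ctrl.get_calibration('wrist')
P=[pix2w(c,uv,8) for uv in [(380,17),(511.5,19),(483,153),(365,152.5)]]
print(np.array(P),np.mean(P,0))
```

```text
[[ 540.42  -46.14    8.  ]
 [ 655.69  -52.9     8.  ]
 [ 653.03 -170.77    8.  ]
 [ 535.32 -164.96    8.  ]] [ 596.11 -108.69    8.  ]
```

```bash
python3 -m inch '[-3,0,2.1,0,0,0,-6.6,0,4.7,0,0,0,-10.2,0,7.3,0,0,0,-13.8,0,9.8,0,0,0,-17.4,0,12.4,0,0,0,-21,0,15,0,0,0,-23.5,0,16.7,0,0,0,-25,0,17.9,0,0,0]' ;python3 -m inch '[0,0,0,0,0,0,0,0,0,0,0,0,0,0,0,0,0,0]'
python3 - <<'E'
from h import *
c=ctrl.get_calibration('wrist');s=ctrl.sense()
im=ctrl.capture('wrist'); cv2.imwrite('pics/w3.png',im[...,::-1])
im=ctrl.capture('top'); cv2.imwrite('pics/top3.png',cv2.resize(im[130:250,170:320],None,fx=5,fy=5,interpolation=cv2.INTER_CUBIC)[...,::-1])
p=s['eef_pos'];print(p,w2pix(c,p+[0,0,59]),s['force'])
for C in [(615.5,115.6),(617,116),(620,116)]:
  for dy in (-93.5,-32,32,93.5):
    print(C,dy,[w2pix(c,(C[0]+dx+dy*.035,C[1]+dy-dx*.035,34)) for dx in(-32,32)])
E
```

```text
time_s: 4.67
eef_pos: [616.0, 58.0, 169.3]
ee_rot: [0.489, -0.49, 0.511, -0.509]
force: [0.1, -0.7, -0.6]
grip_width: 0.435
time_s: 4.92
eef_pos: [614.4, 53.6, 170.1]
ee_rot: [0.488, -0.489, 0.512, -0.51]
force: [0.4, -0.2, -1.3]
grip_width: 0.433
[614.36  53.55 170.13] [254.45 345.36] [ 0.41 -0.18 -1.34]
(615.5, 115.6) -93.5 [array([222.47, 218.01]), array([288.11, 217.43])]
(615.5, 115.6) -32 [array([219.43, 155.35]), array([289.64, 154.65])]
(615.5, 115.6) 32 [array([215.77,  80.14]), array([291.48,  79.28])]
(615.5, 115.6) 93.5 [array([211.68,  -4.1 ]), array([293.54,  -5.17])]
(617, 116) -93.5 [array([223.97, 217.56]), array([289.64, 216.99])]
(617, 116) -32 [array([221.03, 154.84]), array([291.28, 154.14])]
(617, 116) 32 [array([217.5 ,  79.55]), array([293.25,  78.68])]
(617, 116) 93.5 [array([213.54,  -4.8 ]), array([295.45,  -5.87])]
(620, 116) -93.5 [array([227.04, 217.44]), array([292.73, 216.86])]
(620, 116) -32 [array([224.31, 154.69]), array([294.58, 153.99])]
(620, 116) 32 [array([221.04,  79.38]), array([296.81,  78.51])]
(620, 116) 93.5 [array([217.37,  -5.  ]), array([299.3 ,  -6.08])]
```

View pics/w3.png

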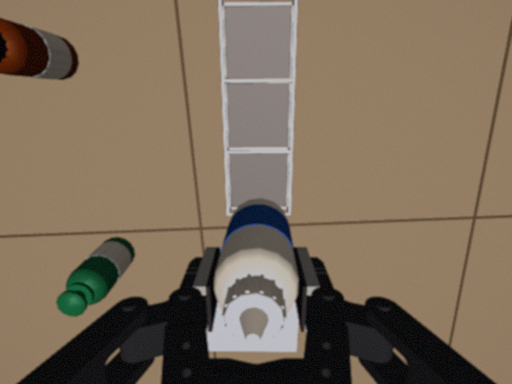

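View pics/top3.png

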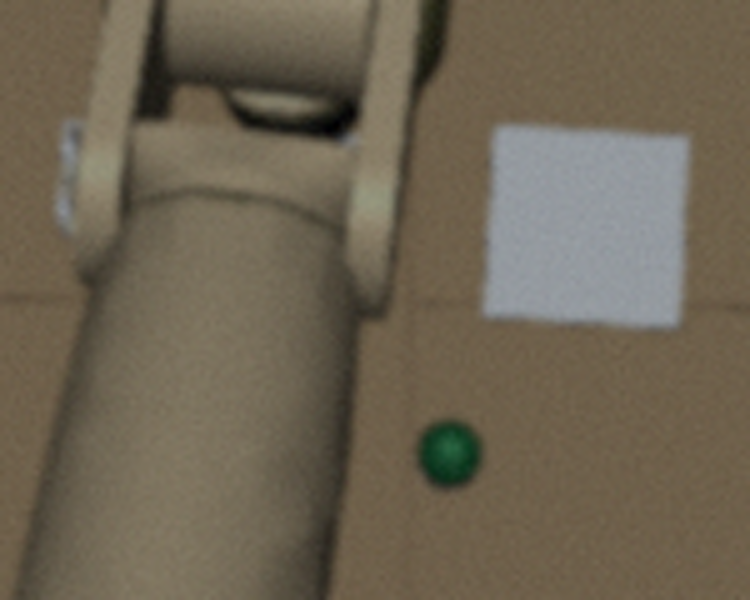

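Run:
```python
from h import *
c=ctrl.get_calibration('wrist')
for uv in [(228,211),(290,210.5),(226,150.5),(292,150),(224,80.5),(294,80),(221,3.5),(296.5,3)]: print(uv,pix2w(c,uv,34))
```

```text
(228, 211) [586.41  29.5   34.  ]
(290, 210.5) [646.58  27.25  34.  ]
(226, 150.5) [589.02  88.27  34.  ]
(292, 150) [649.06  85.95  34.  ]
(224, 80.5) [591.93 147.7   34.  ]
(294, 80) [651.31 145.33  34.  ]
(221, 3.5) [594.08 204.47  34.  ]
(296.5, 3) [653.69 202.02  34.  ]
```

```bash
python3 -m inch '[0,3,0.2,0,0,0,0,6,0.2,0,0,0,0,8.5,0.2,0,0,0,0,10.5,0.2,0,0,0,0,11.7,0.2,0,0,0,0,12.0,0.2,0,0,0,0,12.0,0.2,0,0,0,0,12.0,0.2,0,0,0]'; python3 d.py 616.5 53.5 47.5;  python3 - <<'E'
from h import *
im=ctrl.capture('scene'); cv2.imwrite('pics/s4.png',cv2.resize(im[130:250,180:360],None,fx=4.4,fy=4.4,interpolation=cv2.INTER_CUBIC)[...,::-1])
E
```

```text
time_s: 5.68
eef_pos: [617.7, 53.6, 52.8]
ee_rot: [-0.489, 0.488, -0.51, 0.512]
force: [0.2, 0.3, -0.9]
grip_width: 0.431
t 5.68 pos [617.75  53.59  52.77] jawdir [ 1.   -0.04  0.  ] ydir [ 0. -0. -1.] F [ 0.21  0.33 -0.86] w 0.4312375939459458 j [-0.1   0.7   1.39  0.    1.05 -0.06]
shift cm [ 0.01  0.53 -0.13] len 0.5417733709116694 rows>= 0.1299216716814555 rot [-0.   -0.01  0.  ] rows>= 0.07772683131468282
```

View pics/s4.png

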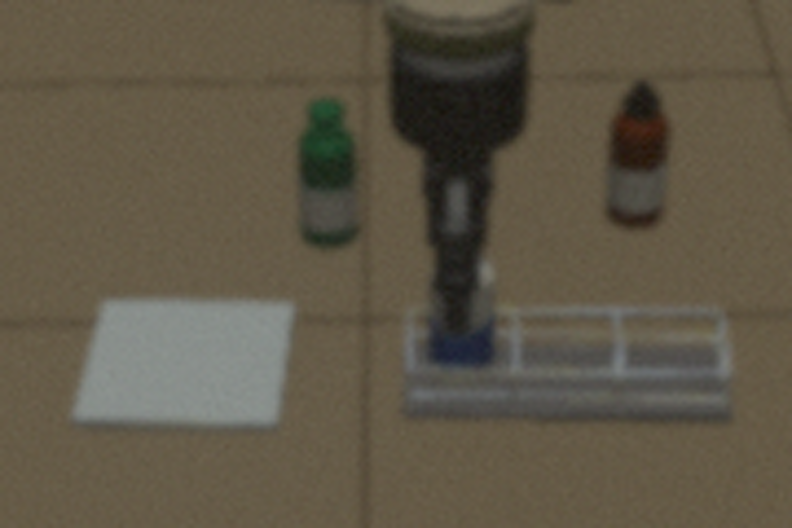

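```bash
python3 -m inch '[0,0.3,-0.1,0,0,0,0,0.5,-0.1,0,0,0,0,0.5,-0.1,0,0,0,0,0.5,-0.1,0,0,0]'; python3 -m inch '[0,0,0,0,0,0,0,0,0,0,0,0,0,0,0,0,0,0,0,0,0,0,0,0,0,0,0,0,0,0]' -0.2; python3 -m inch '[0,0,0,0,0,0,0,0,0,0,0,0,0,0,0,0,0,0]' -1;python3 -m inch '[0,-3,0,0,0,0,0,-6.5,0,0,0,0,0,-10,0,0,0,0,0,-12,0,0,0,0,0,-12,0,0,0,0,0,-12,0,0,0,0]'; python3 d.py 437 175 165
```

```text
time_s: 6.07
eef_pos: [616.5, 54.0, 47.5]
ee_rot: [-0.489, 0.489, -0.51, 0.511]
force: [-1.7, 0.2, 5.7]
grip_width: 0.434
time_s: 6.48
eef_pos: [616.1, 54.0, 46.3]
ee_rot: [0.489, -0.489, 0.511, -0.511]
force: [0.2, 0.9, -0.0]
grip_width: 0.604
time_s: 6.73
eef_pos: [616.1, 54.0, 46.4]
ee_rot: [0.489, -0.489, 0.511, -0.511]
force: [-0.8, -0.8, -0.6]
grip_width: 0.988
time_s: 7.23
eef_pos: [616.4, 53.9, 167.2]
ee_rot: [-0.489, 0.488, -0.51, 0.511]
force: [-0.2, 0.1, -1.0]
grip_width: 1.0
t 7.23 pos [616.36  53.95 167.15] jawdir [ 1.   -0.04  0.  ] ydir [ 0. -0. -1.] F [-0.23  0.08 -0.98] w 1.0004427352210037 j [-0.1   0.57  1.29  0.    1.29 -0.06]
shift cm [-11.3    0.18 -18.45] len 21.63975277850008 rows>= 5.189389155515606 rot [-0.   -0.01  0.  ] rows>= 0.07402316454662618
```

Contact was light at 5.7 N. Next is the amber bottle, at about (436.5,175).

```bash
python3 -m inch '[-2,0,-3.2,0,0,0,-4,0,-6.5,0,0,0,-6.1,0,-10,0,0,0,-8.2,0,-13.4,0,0,0,-10.2,0,-16.6,0,0,0,-11.3,0,-18.5,0,0,0,-11.3,0,-18.5,0,0,0,-11.3,0,-18.5,0,0,0]'; python3 -m inch '[0,0,0,0,0,0,0,0,0,0,0,0]'; python3 d.py 436.5 175 41
python3 - <<'E'
from h import *
c=ctrl.get_calibration('wrist');s=ctrl.sense()
im=ctrl.capture('wrist'); cv2.imwrite('pics/w5.png',im[...,::-1])
print(w2pix(c,(436.5,175,100)))
im=ctrl.capture('top'); cv2.imwrite('pics/top5.png',cv2.resize(im[130:250,170:320],None,fx=5,fy=5,interpolation=cv2.INTER_CUBIC)[...,::-1])
E
```

```text
time_s: 7.9
eef_pos: [435.3, 175.4, 165.5]
ee_rot: [0.489, -0.49, 0.511, -0.51]
force: [0.7, -0.6, 0.0]
grip_width: 1.0
time_s: 8.07
eef_pos: [436.8, 174.4, 165.8]
ee_rot: [0.488, -0.489, 0.511, -0.511]
force: [0.9, 0.2, 0.1]
grip_width: 0.995
t 8.07 pos [436.79 174.44 165.82] jawdir [ 1.   -0.04 -0.  ] ydir [-0. -0. -1.] F [0.91 0.2  0.14] w 0.9948873953710768 j [ 0.13  0.26  1.75 -0.    1.13  0.18]
shift cm [-0.06 12.48 -0.02] len 12.482269845478871 rows>= 2.99335008284865 rot [ 0.   -0.01  0.  ] rows>= 0.08081160391385316
[255.14 212.81]
```

View pics/w5.png

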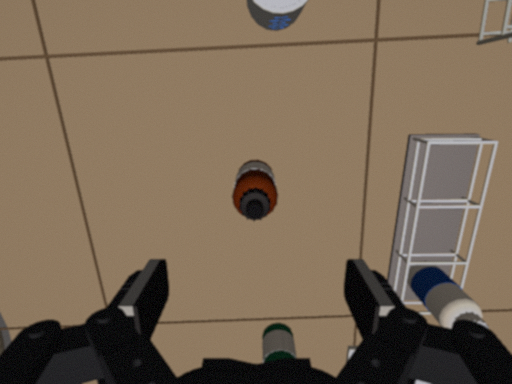

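View pics/top5.png

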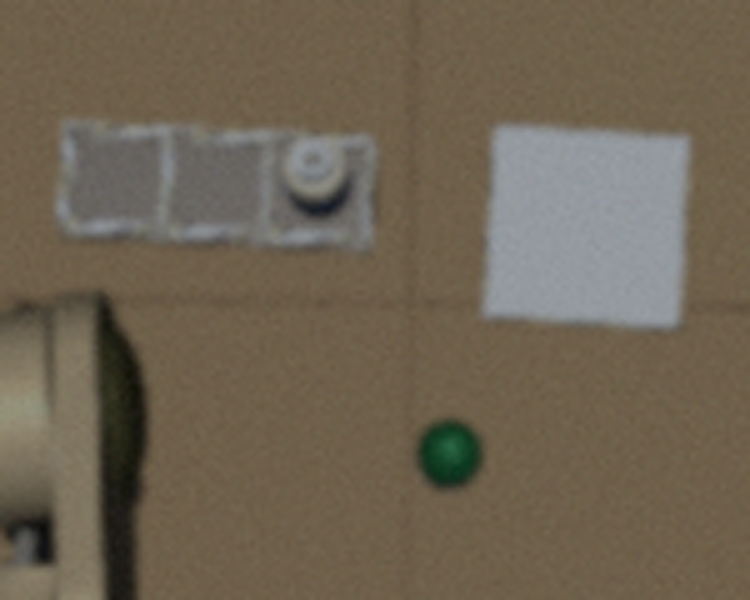

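```bash
python3 - <<'E'
from h import *
c=ctrl.get_calibration('top')
print('white',pix2w(c,(232.2,162.2),105), pix2w(c,(170+315/5-.4,130+172/5-.4),90))
E
python3 -m inch '[-0.1,3,0,0,0,0,-0.2,6,0,0,0,0,-0.2,9,0,0,0,0,-0.2,11.5,0,0,0,0,-0.2,12.4,0,0,0,0,-0.2,12.4,0,0,0,0]' -1 40; python3 -m inch '[0,0,0,0,0,0,0,0,0,0,0,0,0,0,0,0,0,0,0,0,0,0,0,0,0,0,0,0,0,0,0,0,0,0,0,0,0,0,0,0,0,0,0,0,0,0,0,0]' 1 40; python3 d.py;python3 -m inch '[0,-2,0,0,0,0,0,-4.5,0,0,0,0,0,-7.5,0,0,0,0,0,-10.5,0,0,0,0,0,-13,0,0,0,0,0,-13,0,0,0,0,0,-13,0,0,0,0]' ; python3 d.py 619 115 170
python3 - <<'E'
from h import *
c=ctrl.get_calibration('wrist');s=ctrl.sense()
im=ctrl.capture('wrist'); cv2.imwrite('pics/w6.png',im[...,::-1])
p=s['eef_pos'];print(p,w2pix(c,p+[0,0,59]))
E
```

```text
white [614.74  54.78 105.  ] [612.76  54.32  90.  ]
time_s: 8.67
eef_pos: [435.6, 176.5, 40.8]
ee_rot: [0.488, -0.49, 0.512, -0.51]
force: [-0.4, 0.2, 0.2]
grip_width: 0.999
time_s: 9.33
eef_pos: [436.9, 177.1, 43.6]
ee_rot: [-0.489, 0.488, -0.51, 0.511]
force: [-1.9, -0.1, 8.6]
grip_width: 0.432
t 9.33 pos [436.89 177.15  43.58] jawdir [ 1.   -0.04  0.  ] ydir [ 0.  0. -1.] F [-1.91 -0.14  8.61] w 0.4319362337748915 j [0.14 0.45 1.87 0.   0.82 0.18]
time_s: 9.92
eef_pos: [436.7, 177.1, 173.5]
ee_rot: [-0.49, 0.488, -0.51, 0.511]
force: [-0.2, 0.6, -2.6]
grip_width: 0.433
t 9.92 pos [436.66 177.1  173.46] jawdir [ 1.   -0.04  0.  ] ydir [ 0.  0. -1.] F [-0.2   0.62 -2.64] w 0.432827498746887 j [0.14 0.25 1.74 0.   1.15 0.18]
shift cm [ 5.4   0.39 18.49] len 19.265647412841858 rows>= 4.620059331616752 rot [-0.   -0.01 -0.  ] rows>= 0.07509381441738755
[436.66 177.1  173.46] [255.3  345.29]
```

View pics/w6.png

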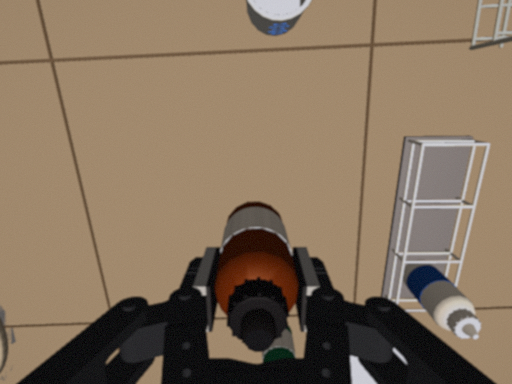

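```bash
python3 -m inch '[0.8,0,3,0,0,0,1.9,0,6.6,0,0,0,3,0,10.2,0,0,0,4,0,13.6,0,0,0,4.9,0,16.8,0,0,0,5.4,0,18.5,0,0,0,5.4,0,18.5,0,0,0,5.4,0,18.5,0,0,0]'; python3 -m inch '[0,3,0,0,0,0,0,6,0,0,0,0,0,8.5,0,0,0,0,0,10.5,0,0,0,0,0,11.7,0,0,0,0,0,12.0,0,0,0,0,0,12.0,0,0,0,0,0,12.0,0,0,0,0]'; python3 d.py 619 115 48.5;  python3 - <<'E'
from h import *
im=ctrl.capture('scene'); cv2.imwrite('pics/s7.png',cv2.resize(im[130:250,180:360],None,fx=4.4,fy=4.4,interpolation=cv2.INTER_CUBIC)[...,::-1])
E
```

```text
time_s: 10.63
eef_pos: [618.4, 114.6, 170.1]
ee_rot: [0.488, -0.49, 0.512, -0.51]
force: [-0.2, 0.8, -2.0]
grip_width: 0.433
time_s: 11.3
eef_pos: [619.2, 115.1, 53.6]
ee_rot: [-0.489, 0.488, -0.51, 0.511]
force: [0.6, 0.0, -1.0]
grip_width: 0.435
t 11.3 pos [619.19 115.1   53.65] jawdir [ 1.   -0.04  0.  ] ydir [ 0.  0. -1.] F [ 0.59  0.02 -1.  ] w 0.4346058499352671 j [-0.    0.71  1.35  0.    1.07  0.04]
shift cm [ 0.01  0.51 -0.02] len 0.5152786269777 rows>= 0.12356801606179856 rot [-0.   -0.01 -0.  ] rows>= 0.07206976674716423
```

View pics/s7.png

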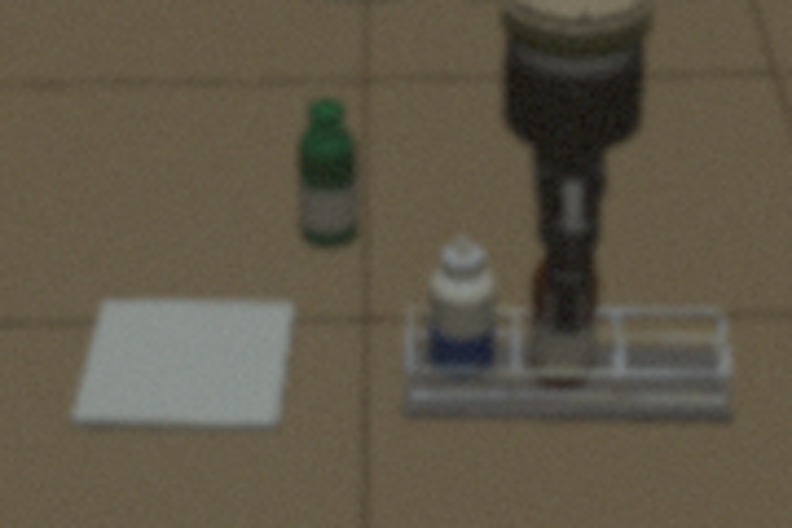

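```bash
python3 -m inch '[-0.1,0,0,0,0,0,-0.2,0.3,0,0,0,0,-0.2,0.5,0,0,0,0,-0.2,0.5,0,0,0,0,-0.2,0.5,0,0,0,0]'; python3 -m inch '[0,0,0,0,0,0,0,0,0,0,0,0,0,0,0,0,0,0,0,0,0,0,0,0,0,0,0,0,0,0]' -0.2; python3 -m inch '[0,0,0,0,0,0,0,0,0,0,0,0,0,0,0,0,0,0]' -1;python3 -m inch '[0,-3,0,0,0,0,0,-6.5,0,0,0,0,0,-10,0,0,0,0,0,-12,0,0,0,0,0,-12,0,0,0,0,0,-12,0,0,0,0]'; python3 d.py 452.5 -25 165
```

```text
time_s: 11.77
eef_pos: [619.2, 117.1, 48.6]
ee_rot: [-0.489, 0.489, -0.511, 0.511]
force: [-2.5, 0.1, 7.3]
grip_width: 0.43
time_s: 12.18
eef_pos: [618.9, 116.9, 47.3]
ee_rot: [0.489, -0.489, 0.511, -0.511]
force: [-0.4, -0.3, 0.4]
grip_width: 0.602
time_s: 12.43
eef_pos: [618.9, 116.9, 47.4]
ee_rot: [0.489, -0.489, 0.511, -0.511]
force: [-0.1, -0.5, 0.9]
grip_width: 0.989
time_s: 12.93
eef_pos: [619.1, 116.9, 168.2]
ee_rot: [-0.489, 0.488, -0.51, 0.511]
force: [-0.9, -0.3, -0.1]
grip_width: 0.997
t 12.93 pos [619.13 116.92 168.18] jawdir [ 1.   -0.04  0.  ] ydir [ 0. -0. -1.] F [-0.93 -0.3  -0.11] w 0.9968076367246335 j [ 0.    0.59  1.24 -0.    1.3   0.04]
shift cm [ 14.91   0.29 -16.02] len 21.88939855017367 rows>= 5.249256247044046 rot [-0.   -0.01 -0.  ] rows>= 0.074055677032736
```

Now the green bottle.

```bash
python3 -m inch '[2.5,0,-2.7,0,0,0,5.3,0,-5.7,0,0,0,8.1,0,-8.7,0,0,0,10.9,0,-11.7,0,0,0,13.6,0,-14.6,0,0,0,14.9,0,-16,0,0,0,14.9,0,-16,0,0,0,14.9,0,-16,0,0,0]'; python3 -m inch '[0,0,0,0,0,0,0,0,0,0,0,0]'; python3 d.py 452.5 -24.5 41
python3 - <<'E'
from h import *
c=ctrl.get_calibration('wrist');s=ctrl.sense()
im=ctrl.capture('wrist'); cv2.imwrite('pics/w8.png',im[...,::-1])
print(w2pix(c,(452.5,-25,100)))
E
```

```text
time_s: 13.6
eef_pos: [451.8, -25.2, 166.6]
ee_rot: [0.488, -0.489, 0.512, -0.511]
force: [0.6, 0.4, -0.8]
grip_width: 1.001
time_s: 13.77
eef_pos: [452.8, -24.3, 166.8]
ee_rot: [0.489, -0.489, 0.511, -0.51]
force: [0.7, 0.4, 0.3]
grip_width: 0.996
t 13.77 pos [452.82 -24.34 166.84] jawdir [ 1.   -0.04 -0.  ] ydir [-0.  0. -1.] F [0.71 0.4  0.26] w 0.9963969738337531 j [-0.31  0.22  1.8   0.    1.12 -0.27]
shift cm [ 0.02 12.58 -0.02] len 12.584370707614962 rows>= 3.0178347020659384 rot [ 0.   -0.01 -0.  ] rows>= 0.06622237302854797
[255.15 213.9 ]
```

View pics/w8.png

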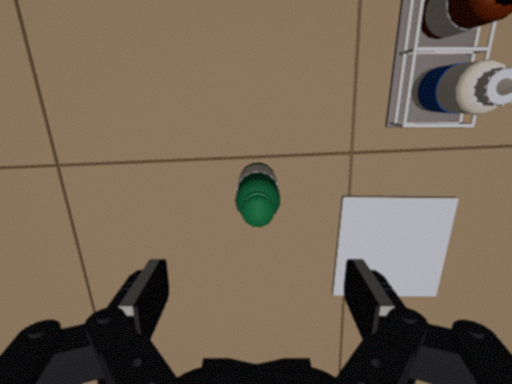

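```bash
python3 -m inch '[-0.1,3,0,0,0,0,-0.1,6,0.1,0,0,0,-0.1,9,0.1,0,0,0,-0.1,11.5,0.1,0,0,0,-0.1,12.5,0.1,0,0,0,-0.1,12.5,0.1,0,0,0]' -1 40; python3 -m inch '[0,0,0,0,0,0,0,0,0,0,0,0,0,0,0,0,0,0,0,0,0,0,0,0,0,0,0,0,0,0,0,0,0,0,0,0,0,0,0,0,0,0,0,0,0,0,0,0]' 1 40; python3 d.py;python3 -m inch '[0,-2,0,0,0,0,0,-4.5,0,0,0,0,0,-7.5,0,0,0,0,0,-10.5,0,0,0,0,0,-13,0,0,0,0,0,-13,0,0,0,0,0,-13,0,0,0,0]' ; python3 d.py 621 177 172
python3 - <<'E'
from h import *
im=ctrl.capture('wrist'); cv2.imwrite('pics/w9.png',im[...,::-1])
E
```

```text
time_s: 14.32
eef_pos: [452.4, -23.1, 40.0]
ee_rot: [0.488, -0.49, 0.512, -0.509]
force: [-0.1, 0.3, -0.1]
grip_width: 0.998
time_s: 14.98
eef_pos: [454.0, -24.0, 43.4]
ee_rot: [-0.489, 0.489, -0.51, 0.511]
force: [-1.2, 1.4, 6.2]
grip_width: 0.431
t 14.98 pos [453.99 -24.04  43.4 ] jawdir [ 1.   -0.04  0.  ] ydir [ 0. -0. -1.] F [-1.17  1.36  6.16] w 0.43142729053563483 j [-0.31  0.42  1.91  0.    0.8  -0.27]
time_s: 15.57
eef_pos: [453.8, -24.0, 173.4]
ee_rot: [-0.489, 0.488, -0.51, 0.512]
force: [0.1, 0.1, -1.1]
grip_width: 0.433
t 15.57 pos [453.84 -24.03 173.42] jawdir [ 1.   -0.04  0.  ] ydir [ 0. -0. -1.] F [ 0.14  0.13 -1.06] w 0.43304427334452456 j [-0.31  0.22  1.79  0.    1.14 -0.27]
shift cm [-20.82   0.17  15.82] len 26.14566012756824 rows>= 6.26994247663507 rot [-0.   -0.01  0.  ] rows>= 0.07612082723735292
```

View pics/w9.png

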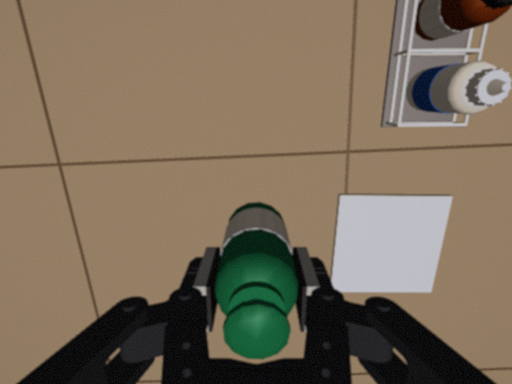

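```bash
python3 -m inch '[-2.6,-0.5,2,0,0,0,-5.9,-1,4.5,0,0,0,-9.2,-1,7,0,0,0,-12.4,-1,9.4,0,0,0,-15.6,-1,11.9,0,0,0,-18.8,-1,14.3,0,0,0,-20.8,-1,15.8,0,0,0,-20.8,-1,15.8,0,0,0]'; python3 -m inch '[0,3,0,0,0,0,0,6,0,0,0,0,0,9,0,0,0,0,0,11,0,0,0,0,0,12.7,0,0,0,0,0,13.0,0,0,0,0,0,13.0,0,0,0,0,0,13.0,0,0,0,0]'; python3 d.py 621 177 48.5;  python3 - <<'E'
from h import *
im=ctrl.capture('scene'); cv2.imwrite('pics/s10.png',cv2.resize(im[130:250,180:360],None,fx=4.4,fy=4.4,interpolation=cv2.INTER_CUBIC)[...,::-1])
E
```

```text
time_s: 16.28
eef_pos: [621.3, 180.4, 179.2]
ee_rot: [0.489, -0.49, 0.511, -0.509]
force: [-0.6, 0.3, -1.6]
grip_width: 0.434
time_s: 16.95
eef_pos: [620.2, 176.6, 52.0]
ee_rot: [0.489, -0.489, 0.511, -0.511]
force: [-0.4, 0.5, -0.9]
grip_width: 0.433
t 16.95 pos [620.2  176.64  51.96] jawdir [ 1.   -0.04 -0.  ] ydir [-0. -0. -1.] F [-0.36  0.49 -0.92] w 0.4326762346023287 j [ 0.1   0.75  1.3  -0.    1.1   0.14]
shift cm [-0.04  0.35  0.08] len 0.3571971954520972 rows>= 0.08565879986860844 rot [ 0.   -0.01  0.  ] rows>= 0.07467732488646889
```

View pics/s10.png

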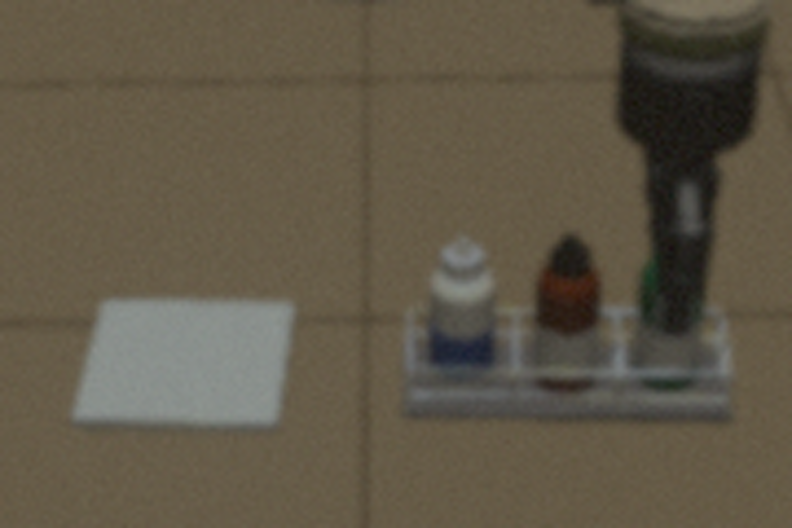

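Green is now lined up between its wires: its centre is about 670 and the compartment runs from 621 to 728. I'll lower it and release.

```bash
python3 -m inch '[-0.1,0.2,0.1,0,0,0,-0.1,0.4,0.1,0,0,0,-0.1,0.4,0.1,0,0,0,-0.1,0.4,0.1,0,0,0]'; python3 -m inch '[0,0,0,0,0,0,0,0,0,0,0,0,0,0,0,0,0,0,0,0,0,0,0,0,0,0,0,0,0,0]' -0.2; python3 -m inch '[0,0,0,0,0,0,0,0,0,0,0,0,0,0,0,0,0,0]' -1;python3 -m inch '[0,-3,0,0,0,0,0,-6.5,0,0,0,0,0,-10,0,0,0,0,0,-12,0,0,0,0,0,-12,0,0,0,0,0,-12,0,0,0,0]'; python3 d.py 460.5 333.5 150
```

```text
time_s: 17.33
eef_pos: [621.6, 177.9, 48.5]
ee_rot: [-0.489, 0.489, -0.511, 0.511]
force: [-0.2, 0.3, -0.9]
grip_width: 0.427
time_s: 17.75
eef_pos: [621.6, 177.9, 48.5]
ee_rot: [-0.489, 0.489, -0.511, 0.511]
force: [-0.1, 0.3, 0.3]
grip_width: 0.6
time_s: 18.0
eef_pos: [621.6, 177.9, 48.4]
ee_rot: [-0.489, 0.489, -0.511, 0.511]
force: [0.3, 0.4, 0.3]
grip_width: 0.986
time_s: 18.5
eef_pos: [621.8, 177.9, 169.2]
ee_rot: [-0.489, 0.488, -0.51, 0.511]
force: [-0.8, 0.3, 0.1]
grip_width: 0.998
t 18.5 pos [621.81 177.9  169.23] jawdir [ 1.   -0.04  0.  ] ydir [ 0.  0. -1.] F [-0.77  0.34  0.13] w 0.9977465278783285 j [0.1  0.63 1.18 0.   1.33 0.14]
shift cm [-14.83   1.9  -16.8 ] len 22.494953365591986 rows>= 5.394473229158749 rot [-0.   -0.01 -0.  ] rows>= 0.07442845009650981
```

```bash
python3 -m inch '[-1,0,-2.8,0,0,0,-3.4,0,-5.9,0,0,0,-6.3,0,-8.6,0,0,0,-9.2,0.5,-11.3,0,0,0,-12.2,0.5,-14,0,0,0,-14.8,0.5,-16.8,0,0,0,-14.8,0.5,-16.8,0,0,0,-14.8,0.5,-16.8,0,0,0]'; python3 -m inch '[0,0,0,0,0,0,0,0,0,0,0,0]'; python3 d.py 460.5 334 26
python3 - <<'E'
from h import *
c=ctrl.get_calibration('wrist');s=ctrl.sense()
im=ctrl.capture('wrist'); cv2.imwrite('pics/w11.png',im[...,::-1])
print(w2pix(c,(460.5,333.5,70)),w2pix(c,(434,333.5,70)),w2pix(c,(460.5,307,70)))
im=ctrl.capture('top'); cv2.imwrite('pics/top11.png',cv2.resize(im[130:250,170:320],None,fx=5,fy=5,interpolation=cv2.INTER_CUBIC)[...,::-1])
E
```

```text
time_s: 19.17
eef_pos: [458.5, 334.0, 162.1]
ee_rot: [0.489, -0.491, 0.51, -0.51]
force: [0.3, -0.3, 0.6]
grip_width: 0.999
time_s: 19.33
eef_pos: [460.8, 332.1, 162.7]
ee_rot: [0.488, -0.489, 0.511, -0.511]
force: [0.5, -0.3, 0.1]
grip_width: 1.0
t 19.33 pos [460.82 332.14 162.66] jawdir [ 1.   -0.05 -0.  ] ydir [-0. -0. -1.] F [ 0.46 -0.26  0.12] w 1.0004782306372737 j [ 0.42  0.47  1.46 -0.    1.22  0.46]
shift cm [-0.19 13.67 -0.03] len 13.666947823501394 rows>= 3.2774455212233558 rot [ 0.   -0.01  0.  ] rows>= 0.08488557133230995
[255.2  199.96] [222.48 201.4 ] [256.71 230.02]
```

View pics/w11.png

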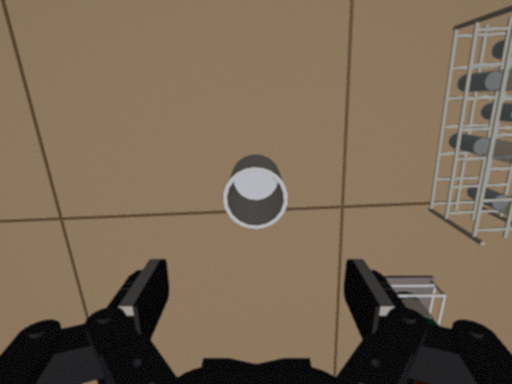

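View pics/top11.png

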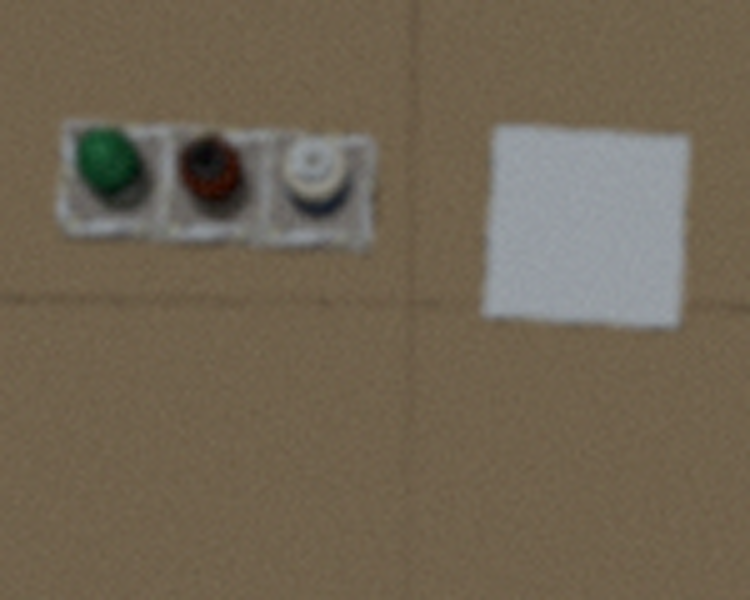

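```bash
python3 -m inch '[-0.1,3,0,0,0,0,-0.2,6,0,0,0,0,-0.2,9,0,0,0,0,-0.2,11.5,0,0,0,0,-0.2,13.2,0,0,0,0,-0.2,13.6,0,0,0,0,-0.2,13.6,0,0,0,0]' -1 25; python3 -m inch '[0,0,0,0,0,0,0,0,0,0,0,0,0,0,0,0,0,0,0,0,0,0,0,0,0,0,0,0,0,0,0,0,0,0,0,0,0,0,0,0,0,0,0,0,0,0,0,0]' 1 25; python3 d.py;python3 -m inch '[0,-2,0,0,0,0,0,-4.5,0,0,0,0,0,-7.5,0,0,0,0,0,-10.5,0,0,0,0,0,-14,0,0,0,0,0,-17,0,0,0,0,0,-17,0,0,0,0,0,-17,0,0,0,0]' ; python3 d.py 597.5 -108 200
python3 - <<'E'
from h import *
c=ctrl.get_calibration('wrist');s=ctrl.sense();p=s['eef_pos']
im=ctrl.capture('wrist'); cv2.imwrite('pics/w12.png',im[...,::-1]); print(w2pix(c,p+[0,0,44]),w2pix(c,p+[0,0,44])-w2pix(c,p+[0,5,44]))
E
```

```text
time_s: 20.02
eef_pos: [460.3, 334.4, 26.5]
ee_rot: [0.488, -0.489, 0.511, -0.511]
force: [0.4, -0.1, 0.6]
grip_width: 0.999
time_s: 20.68
eef_pos: [461.0, 335.3, 28.9]
ee_rot: [-0.49, 0.488, -0.511, 0.511]
force: [-1.2, -1.7, 6.9]
grip_width: 0.589
t 20.68 pos [461.05 335.34  28.85] jawdir [ 1.   -0.04  0.  ] ydir [ 0.  0. -1.] F [-1.22 -1.72  6.85] w 0.5889126888080852 j [ 0.42  0.64  1.57 -0.    0.93  0.47]
time_s: 21.35
eef_pos: [460.7, 335.4, 199.1]
ee_rot: [-0.49, 0.488, -0.51, 0.511]
force: [-0.1, 0.1, -1.9]
grip_width: 0.587
t 21.35 pos [460.72 335.36 199.11] jawdir [ 1.   -0.04  0.  ] ydir [ 0.  0. -1.] F [-0.06  0.08 -1.92] w 0.5865259152190014 j [0.42 0.43 1.41 0.   1.29 0.47]
shift cm [43.69 -0.11 15.61] len 46.398078237409756 rows>= 11.126637467004738 rot [-0.   -0.01 -0.  ] rows>= 0.07733323369627736
[255.36 315.49] [ 0.6  10.85]
```

View pics/w12.png

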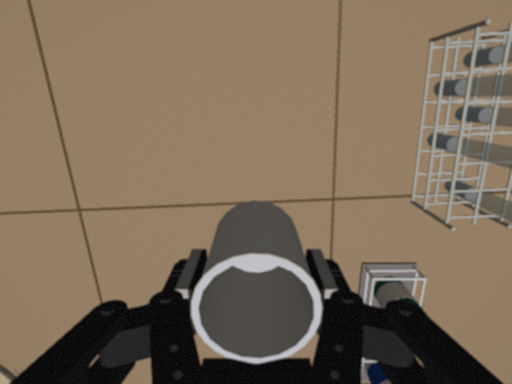

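```bash
python3 -m inch '[2.8,0,1,0,0,0,6.2,0,2.2,0,0,0,9.9,0,3.5,0,0,0,13.6,0,4.8,0,0,0,17.4,0,6.2,0,0,0,21.2,0,7.5,0,0,0,25,0,8.9,0,0,0,28.8,0,10.3,0,0,0]'; python3 -m inch '[3.6,0,1.2,0,0,0,7.2,0,2.5,0,0,0,10.9,0,3.8,0,0,0,13.6,0,4.8,0,0,0,15,0,5.3,0,0,0,15,0,5.3,0,0,0,15,0,5.3,0,0,0]'; python3 d.py 597.5 -109.5 38;python3 - <<'E'
from h import *
c=ctrl.get_calibration('wrist');s=ctrl.sense();p=s['eef_pos']
im=ctrl.capture('wrist'); cv2.imwrite('pics/w13.png',im[...,::-1])
E
```

```text
time_s: 22.07
eef_pos: [550.1, 40.9, 195.9]
ee_rot: [0.488, -0.489, 0.512, -0.51]
force: [0.1, -0.1, -0.9]
grip_width: 0.59
time_s: 22.65
eef_pos: [596.4, -109.0, 196.1]
ee_rot: [0.488, -0.489, 0.512, -0.51]
force: [-0.0, 0.7, -0.8]
grip_width: 0.585
t 22.65 pos [ 596.41 -108.99  196.12] jawdir [ 1.   -0.04 -0.  ] ydir [-0.  0. -1.] F [-0.04  0.66 -0.77] w 0.5848599150023559 j [-0.37  0.52  1.29  0.    1.34 -0.33]
shift cm [ 0.07 15.81  0.15] len 15.812377385400962 rows>= 3.7919370228779288 rot [ 0.   -0.01 -0.  ] rows>= 0.08030136275991626
```

View pics/w13.png

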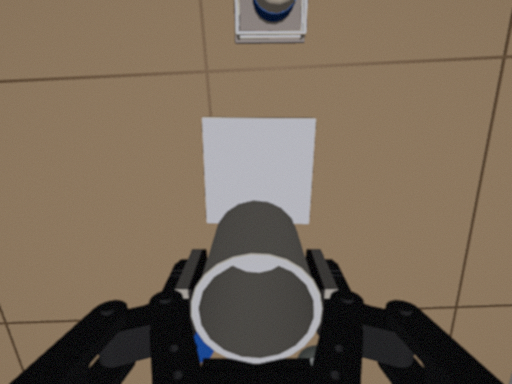

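```bash
python3 -m inch '[0,3,0,0,0,0,0,6.5,0.1,0,0,0,0,10,0.1,0,0,0,0,13,0.1,0,0,0,0,14.8,0.1,0,0,0,0,15.4,0.1,0,0,0,0,15.4,0.1,0,0,0,0,15.4,0.1,0,0,0]'; python3 d.py 597.5 -109.5 37
python3 - <<'E'
from h import *
im=ctrl.capture('scene'); cv2.imwrite('pics/s14.png',cv2.resize(im[130:250,140:320],None,fx=4.4,fy=4.4,interpolation=cv2.INTER_CUBIC)[...,::-1])
E
```

```text
time_s: 23.37
eef_pos: [598.4, -108.7, 44.6]
ee_rot: [-0.489, 0.489, -0.51, 0.511]
force: [0.0, -0.9, -0.5]
grip_width: 0.591
t 23.37 pos [ 598.41 -108.72   44.64] jawdir [ 1.   -0.04  0.  ] ydir [ 0. -0. -1.] F [ 0.05 -0.87 -0.54] w 0.5908034637365498 j [-0.37  0.69  1.43  0.    1.02 -0.33]
shift cm [ 0.08  0.76 -0.09] len 0.7731975611727554 rows>= 0.18541907941792696 rot [-0.   -0.01  0.  ] rows>= 0.06552163316306656
```

View pics/s14.png

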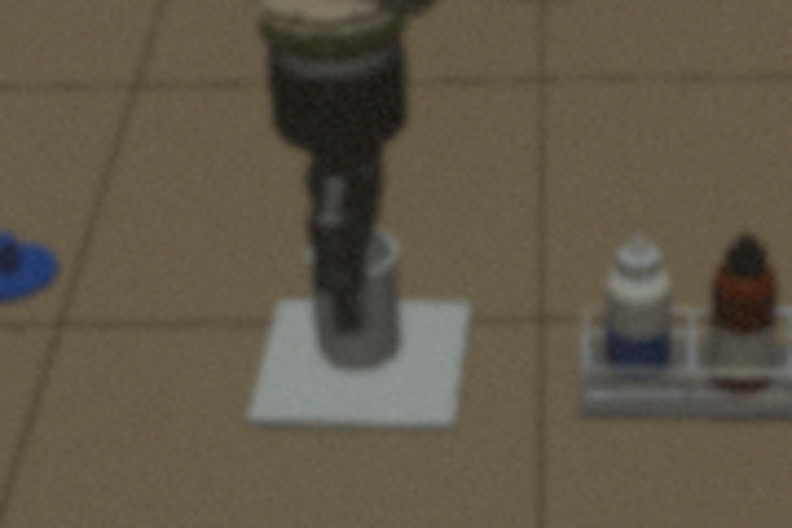

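```bash
python3 -m inch '[0.1,0.4,-0.1,0,0,0,0.1,0.7,-0.1,0,0,0,0.1,0.7,-0.1,0,0,0,0.1,0.7,-0.1,0,0,0]'; python3 -m inch '[0,0.1,0,0,0,0,0,0.1,0,0,0,0,0,0.1,0,0,0,0]'; python3 -m inch '[0,0,0,0,0,0,0,0,0,0,0,0,0,0,0,0,0,0,0,0,0,0,0,0,0,0,0,0,0,0]' -0.4; python3 -m inch '[0,0,0,0,0,0,0,0,0,0,0,0,0,0,0,0,0,0]' -1;python3 -m inch '[0,-3,0,0,0,0,0,-6.5,0,0,0,0,0,-10,0,0,0,0,0,-13,0,0,0,0,0,-13,0,0,0,0,0,-13,0,0,0,0]'; python3 d.py 499.5 -342.6 130
```

```text
time_s: 23.75
eef_pos: [597.1, -110.6, 36.9]
ee_rot: [-0.489, 0.489, -0.511, 0.511]
force: [0.0, -0.9, 2.6]
grip_width: 0.59
time_s: 24.0
eef_pos: [597.1, -110.6, 36.8]
ee_rot: [-0.489, 0.489, -0.51, 0.511]
force: [-2.7, -0.2, 10.8]
grip_width: 0.584
time_s: 24.42
eef_pos: [596.8, -110.3, 35.2]
ee_rot: [0.489, -0.489, 0.511, -0.511]
force: [0.2, -0.5, -0.5]
grip_width: 0.696
time_s: 24.67
eef_pos: [596.8, -110.3, 35.4]
ee_rot: [0.489, -0.489, 0.511, -0.511]
force: [-0.1, -0.1, -0.3]
grip_width: 0.997
time_s: 25.17
eef_pos: [597.4, -110.5, 166.9]
ee_rot: [-0.489, 0.488, -0.51, 0.512]
force: [0.6, -0.4, -0.3]
grip_width: 1.003
t 25.17 pos [ 597.38 -110.48  166.89] jawdir [ 1.   -0.04  0.  ] ydir [ 0. -0. -1.] F [ 0.63 -0.41 -0.32] w 1.0033782324135452 j [-0.38  0.54  1.33  0.    1.27 -0.33]
shift cm [23.62  3.69 -8.77] len 25.459757069636503 rows>= 6.105457330848083 rot [-0.   -0.01  0.  ] rows>= 0.07622398896245448
```

```bash
python3 -m inch '[2.5,0,-2.2,0,0,0,5.8,0,-4.4,0,0,0,9.6,0,-5.6,0,0,0,13.4,0.5,-6.8,0,0,0,17.2,1,-8,0,0,0,20.8,2,-8.8,0,0,0,23.6,2,-8.8,0,0,0,23.6,2,-8.8,0,0,0]' -1;  python3 -m inch '[0,0,0,0,0,0,0,0,0,0,0,0,0,0,0,0,0,0]'; python3 d.py 499.5 -342.6 40
python3 - <<'E'
from h import *
c=ctrl.get_calibration('wrist');s=ctrl.sense();p=s['eef_pos']
im=ctrl.capture('wrist'); cv2.imwrite('pics/w15.png',im[...,::-1])
print(w2pix(c,(499.5,-342.6,8)),w2pix(c,(499.5,-342.6,32)))
im=ctrl.capture('top'); cv2.imwrite('pics/top15.png',cv2.resize(im[130:250,170:320],None,fx=5,fy=5,interpolation=cv2.INTER_CUBIC)[...,::-1])
E
```

```text
time_s: 25.83
eef_pos: [496.5, -346.5, 142.9]
ee_rot: [0.487, -0.488, 0.513, -0.511]
force: [0.4, -1.2, -0.6]
grip_width: 0.996
time_s: 26.08
eef_pos: [498.7, -341.0, 144.9]
ee_rot: [0.489, -0.489, 0.511, -0.51]
force: [-0.4, 0.2, 0.3]
grip_width: 1.004
t 26.08 pos [ 498.73 -340.98  144.91] jawdir [ 1.   -0.04 -0.  ] ydir [-0.  0. -1.] F [-0.38  0.19  0.25] w 1.004177224093029 j [-0.79  0.56  1.36  0.    1.22 -0.75]
shift cm [ 0.17 10.49  0.09] len 10.492931517374233 rows>= 2.51629053174442 rot [ 0.   -0.01 -0.  ] rows>= 0.06319910619983142
[256.63 188.21] [256.65 195.93]
```

View pics/w15.png

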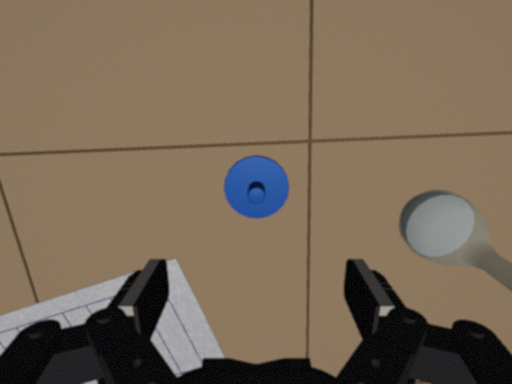

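View pics/top15.png

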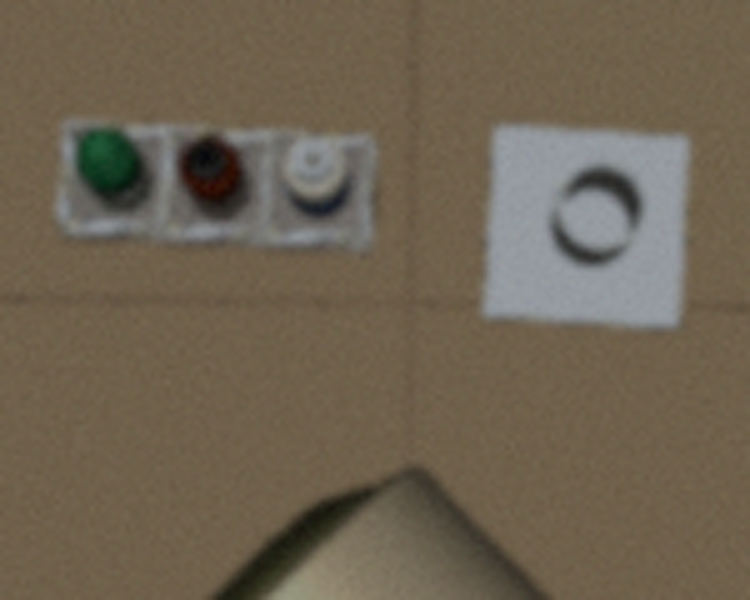

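```bash
python3 - <<'E'
from h import *
c=ctrl.get_calibration('top')
f=lambda u,v:(170+(u+.5)/5-.5,130+(v+.5)/5-.5)
print('beaker',pix2w(c,f(597,216),78),pix2w(c,f(597,206),78))
for p in [(597,-109,78)]: print((w2pix(c,p)+.5-[170,130])*5-.5,(w2pix(c,np.array(p)-[0,0,68])+.5-[170,130])*5-.5)
for n,uv in [('g',(108,152)),('a',(206,156)),('w',(313,163))]: print(n,pix2w(c,f(*uv),103))
E
python3 -m inch '[0,3,0,0,0,0,0.1,6,0.1,0,0,0,0.1,9,0.1,0,0,0,0.1,11,0.1,0,0,0,0.1,11,0.1,0,0,0,0.1,11,0.1,0,0,0]' -1; python3 -m inch '[0,0,0,0,0,0,0,0,0,0,0,0,0,0,0,0,0,0]' ; python3 d.py 499.5 -342.6 11
```

```text
beaker [ 591.59 -108.76   78.  ] [ 597.48 -108.76   78.  ]
[597.42 206.83] [587.55 228.37]
g [619.95 171.45 103.  ]
a [618.4  115.74 103.  ]
w [615.18  54.88 103.  ]
time_s: 26.68
eef_pos: [499.6, -342.7, 35.4]
ee_rot: [0.489, -0.489, 0.511, -0.51]
force: [0.5, 0.3, 0.4]
grip_width: 1.002
time_s: 26.93
eef_pos: [500.1, -343.7, 37.0]
ee_rot: [-0.489, 0.489, -0.51, 0.512]
force: [-0.1, -0.2, 0.2]
grip_width: 0.998
t 26.93 pos [ 500.12 -343.7    37.01] jawdir [ 1.   -0.04  0.  ] ydir [ 0. -0. -1.] F [-0.11 -0.2   0.18] w 0.998172738349588 j [-0.79  0.69  1.44  0.    1.   -0.75]
shift cm [-0.11  2.6  -0.07] len 2.6041158429553755 rows>= 0.6244882117398982 rot [-0.   -0.01  0.  ] rows>= 0.07416626517272865
```

```bash
python3 -m inch '[-0.1,1,0,0,0,0,-0.1,2,0,0,0,0,-0.1,2.5,0,0,0,0,-0.1,2.6,0,0,0,0,-0.1,2.6,0,0,0,0]' 0; python3 d.py;  python3 -m inch '[0,0,0,0,0,0,0,0,0,0,0,0,0,0,0,0,0,0,0,0,0,0,0,0,0,0,0,0,0,0,0,0,0,0,0,0,0,0,0,0,0,0,0,0,0,0,0,0]' 1 30; python3 d.py; python3 -m inch '[0,-2,0,0,0,0,0,-4.5,0,0,0,0,0,-7.5,0,0,0,0,0,-10.5,0,0,0,0,0,-14,0,0,0,0,0,-14,0,0,0,0,0,-14,0,0,0,0]' ; python3 d.py 597 -109 151
python3 - <<'E'
from h import *
c=ctrl.get_calibration('wrist');s=ctrl.sense();p=s['eef_pos']
im=ctrl.capture('wrist'); cv2.imwrite('pics/w16.png',im[...,::-1])
E
```

```text
time_s: 27.35
eef_pos: [499.3, -342.1, 8.6]
ee_rot: [0.489, -0.489, 0.511, -0.51]
force: [0.7, -0.3, -1.0]
grip_width: 0.498
t 27.35 pos [ 499.26 -342.06    8.63] jawdir [ 1.   -0.04 -0.  ] ydir [-0.  0. -1.] F [ 0.7  -0.33 -0.96] w 0.49840628970809464 j [-0.79  0.73  1.46  0.    0.95 -0.75]
time_s: 28.02
eef_pos: [499.8, -342.5, 9.8]
ee_rot: [-0.489, 0.489, -0.511, 0.511]
force: [1.0, -0.2, 4.4]
grip_width: 0.172
t 28.02 pos [ 499.77 -342.49    9.82] jawdir [ 1.   -0.04  0.  ] ydir [ 0. -0. -1.] F [ 0.98 -0.2   4.43] w 0.1717486932715742 j [-0.79  0.73  1.46  0.    0.95 -0.75]
time_s: 28.6
eef_pos: [499.9, -342.6, 150.8]
ee_rot: [-0.489, 0.489, -0.51, 0.512]
force: [1.1, 0.7, -1.4]
grip_width: 0.173
t 28.6 pos [ 499.92 -342.63  150.82] jawdir [ 1.   -0.04  0.  ] ydir [ 0. -0. -1.] F [ 1.13  0.67 -1.38] w 0.1727044199204372 j [-0.79  0.56  1.35 -0.    1.23 -0.75]
shift cm [-23.77  -0.05   8.67] len 25.30005544122256 rows>= 6.0671595782308305 rot [-0.   -0.01  0.  ] rows>= 0.07588847892349673
```

View pics/w16.png

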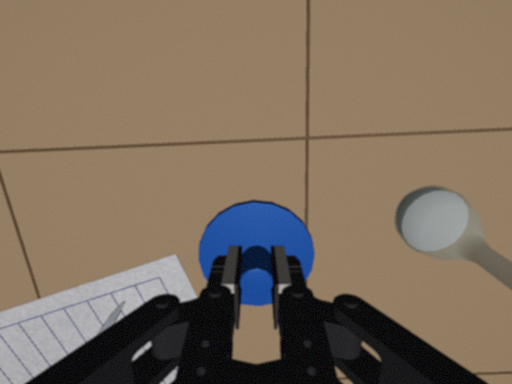

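```bash
python3 -m inch '[-3,0,2,0,0,0,-6,0,4,0,0,0,-9,0,6,0,0,0,-12,0,8,0,0,0,-14.6,0,9,0,0,0,-14.6,0,9,0,0,0,-14.6,0,9,0,0,0,-14.6,0,9,0,0,0]'; python3 d.py 597 -109 151
python3 - <<'E'
from h import *
c=ctrl.get_calibration('wrist');s=ctrl.sense();p=s['eef_pos']
im=ctrl.capture('wrist'); cv2.imwrite('pics/w17.png',im[...,::-1])
P=np.array([597,-109,78]);print(w2pix(c,P),w2pix(c,P+[26.5,0,0]),w2pix(c,P-[26.5,0,0]),w2pix(c,P+[0,26.5,0]),w2pix(c,P-[0,26.5,0]))
E
```

```text
time_s: 29.32
eef_pos: [595.2, -200.7, 148.1]
ee_rot: [0.488, -0.489, 0.512, -0.51]
force: [1.2, 0.6, -0.8]
grip_width: 0.168
t 29.32 pos [ 595.19 -200.74  148.07] jawdir [ 1.   -0.04 -0.  ] ydir [-0.  0. -1.] F [ 1.2   0.58 -0.76] w 0.16756852716102336 j [-0.51  0.61  1.27 -0.    1.26 -0.47]
shift cm [-9.17 -0.29 -0.22] len 9.18033157269848 rows>= 2.201518362757429 rot [ 0.   -0.01 -0.  ] rows>= 0.07635349184880579
[252.03  78.28] [293.17  76.27] [211.07  80.29] [249.9   32.24] [253.98 120.58]
```

View pics/w17.png

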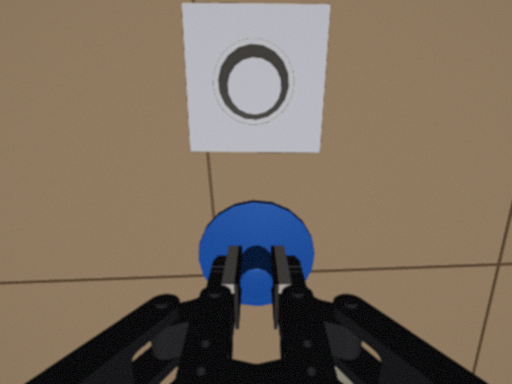

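```bash
python3 -m inch '[-3,-0.3,0,0,0,0,-6,-0.3,0,0,0,0,-8.4,-0.3,0,0,0,0,-9.1,-0.3,0,0,0,0,-9.1,-0.3,0,0,0,0,-9.1,-0.3,0,0,0,0,-9.1,-0.3,0,0,0,0]';  python3 d.py 597.3 -110 95
```

```text
time_s: 29.95
eef_pos: [599.7, -111.2, 152.3]
ee_rot: [-0.488, 0.489, -0.511, 0.511]
force: [0.3, -0.6, -0.2]
grip_width: 0.171
t 29.95 pos [ 599.72 -111.2   152.28] jawdir [ 1.   -0.05 -0.  ] ydir [-0. -0. -1.] F [ 0.34 -0.61 -0.22] w 0.1714564632872434 j [-0.38  0.56  1.33 -0.    1.24 -0.33]
shift cm [-0.11  5.73 -0.25] len 5.73474314331078 rows>= 1.3752381638634965 rot [ 0.   -0.01  0.  ] rows>= 0.08691226018608182
```

```bash
python3 -m inch '[-0.1,2,-0.2,0,0,0,-0.1,4,-0.2,0,0,0,-0.1,5,-0.2,0,0,0,-0.1,5.7,-0.2,0,0,0,-0.1,5.7,-0.2,0,0,0,-0.1,5.7,-0.2,0,0,0,-0.1,5.7,-0.2,0,0,0]';  python3 d.py 597.3 -110 85
python3 - <<'E'
from h import *
im=ctrl.capture('scene'); cv2.imwrite('pics/s18.png',cv2.resize(im[150:240,170:290],None,fx=6.6,fy=6.6,interpolation=cv2.INTER_CUBIC)[...,::-1])
E
```

```text
time_s: 30.53
eef_pos: [598.4, -108.8, 96.5]
ee_rot: [-0.489, 0.489, -0.51, 0.511]
force: [-0.0, -0.1, 0.7]
grip_width: 0.174
t 30.53 pos [ 598.45 -108.82   96.46] jawdir [ 1.   -0.04  0.  ] ydir [ 0. -0. -1.] F [-0.05 -0.1   0.71] w 0.17422532879992378 j [-0.37  0.62  1.4  -0.    1.12 -0.33]
shift cm [ 0.12  1.15 -0.11] len 1.1576581469551632 rows>= 0.27761586257917586 rot [-0.   -0.01  0.  ] rows>= 0.07605646948675619
```

View pics/s18.png

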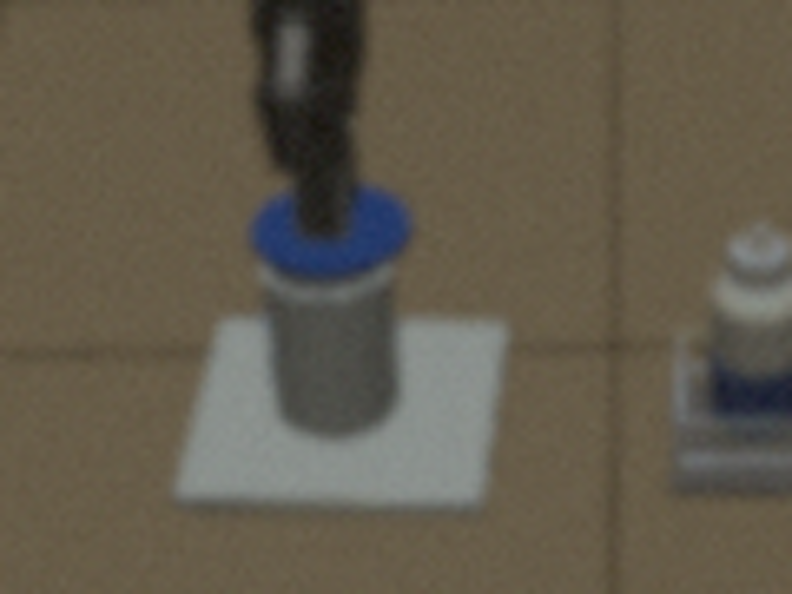

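```bash
python3 -m inch '[0.1,0.3,-0.1,0,0,0,0.1,0.6,-0.1,0,0,0,0.1,0.9,-0.1,0,0,0,0.1,1.1,-0.1,0,0,0,0.1,1.1,-0.1,0,0,0,0.1,1.1,-0.1,0,0,0]';  python3 d.py 597.3 -110 85
python3 - <<'E'
from h import *
im=ctrl.capture('scene'); cv2.imwrite('pics/s19.png',cv2.resize(im[150:240,170:290],None,fx=6.6,fy=6.6,interpolation=cv2.INTER_CUBIC)[...,::-1])
E
```

```text
time_s: 31.08
eef_pos: [597.1, -109.4, 84.8]
ee_rot: [-0.489, 0.489, -0.511, 0.511]
force: [-0.7, 0.5, 4.4]
grip_width: 0.17
t 31.08 pos [ 597.09 -109.41   84.82] jawdir [ 1.   -0.04  0.  ] ydir [ 0. -0. -1.] F [-0.74  0.52  4.38] w 0.16957747483877944 j [-0.37  0.63  1.41 -0.    1.1  -0.33]
shift cm [ 0.06 -0.02  0.02] len 0.06484894465447041 rows>= 0.015551305672534871 rot [-0.   -0.01  0.  ] rows>= 0.07266663909165454
```

View pics/s19.png

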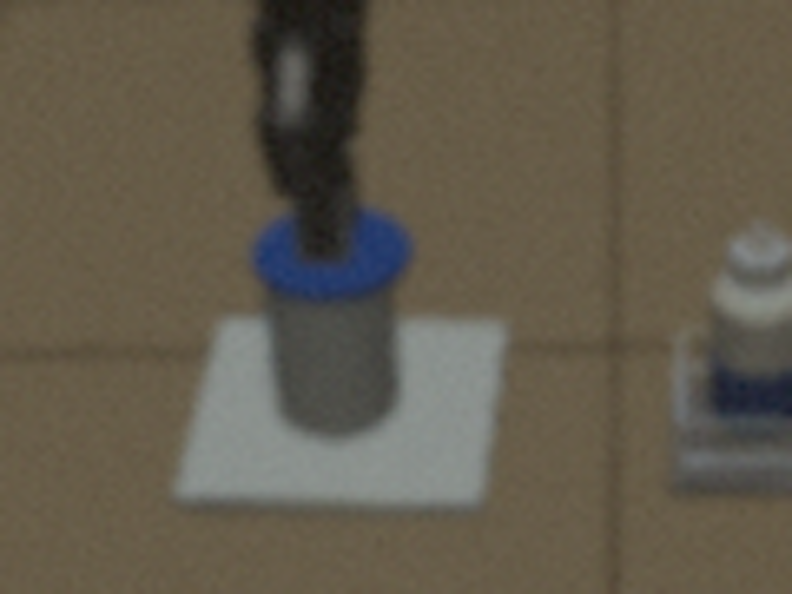

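Contact is 4.4 N at exactly the seating height (TCP 84.8, expected 85). I'll release gently.

```bash
python3 -m inch '[0,0,0,0,0,0,0,0,0,0,0,0,0,0,0,0,0,0,0,0,0,0,0,0,0,0,0,0,0,0]' 0.4; python3 -m inch '[0,-0.5,0,0,0,0,0,-1.5,0,0,0,0,0,-3.5,0,0,0,0,0,-6,0,0,0,0,0,-9,0,0,0,0,0,-9,0,0,0,0]' 0.2; python3 -m inch '[3,-1,-3,0,0,0,5,-2,-6,0,0,0,6,-2,-9.5,0,0,0,7,-2,-13.5,0,0,0,8,-2,-17.5,0,0,0,8,-2,-20,0,0,0,8,-2,-20,0,0,0,8,-2,-20,0,0,0]' -1
python3 - <<'E'
from h import *
for n in ('scene','top','wrist'):
  im=ctrl.capture(n); cv2.imwrite(f'pics/{n}20.png',im[...,::-1])
  b=im[140:250,170:340] if n=='scene' else im[135:215,175:320]
  cv2.imwrite(f'pics/{n}20z.png',cv2.resize(b,None,fx=4.7,fy=4.7,interpolation=cv2.INTER_CUBIC)[...,::-1])
E
```

```text
time_s: 31.55
eef_pos: [596.8, -109.3, 84.2]
ee_rot: [0.489, -0.489, 0.511, -0.511]
force: [-0.1, -0.2, 0.9]
grip_width: 0.301
time_s: 32.05
eef_pos: [599.1, -110.1, 181.5]
ee_rot: [-0.491, 0.487, -0.507, 0.514]
force: [0.2, 0.4, 0.4]
grip_width: 0.4
time_s: 32.72
eef_pos: [393.2, -180.8, 195.4]
ee_rot: [-0.489, 0.488, -0.511, 0.512]
force: [0.6, 0.2, -0.0]
grip_width: 1.001
```

View pics/scene20z.png

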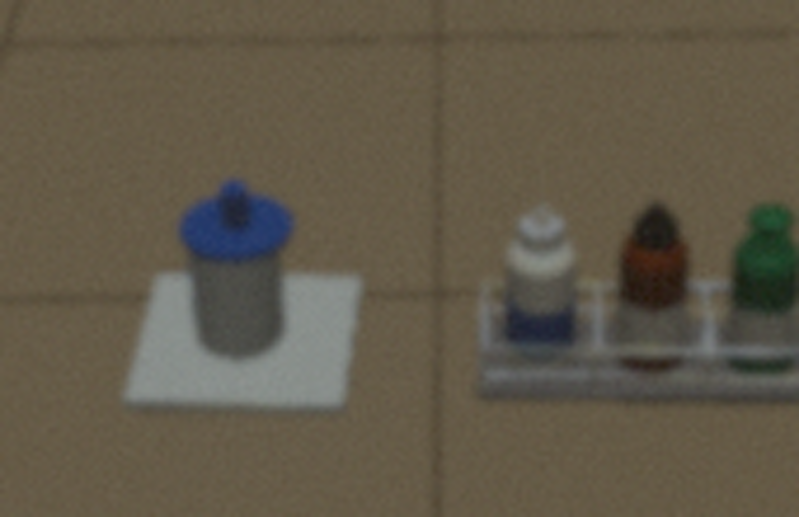

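View pics/top20z.png

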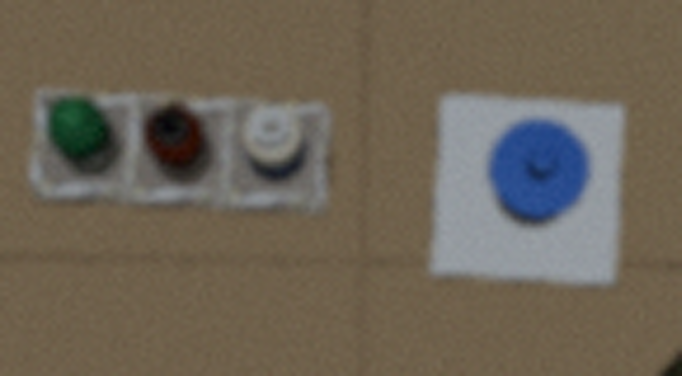

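View pics/wrist20.png

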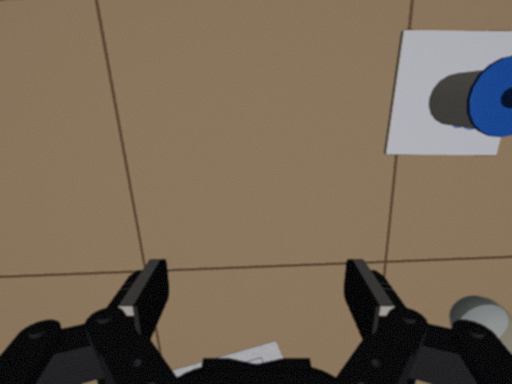

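Run:
```python
from h import *
c=ctrl.get_calibration('top'); f=lambda u,v:(175+(u+.5)/4.7-.5,135+(v+.5)/4.7-.5)
print('lid top',pix2w(c,f(539,168),83)); print('green',pix2w(c,f(72,115),103),'amber',pix2w(c,f(168,125),103),'white',pix2w(c,f(270,128),103))
t=[pix2w(c,f(*p),8) for p in[(441,94),(626,104),(615,284),(429,272)]];print('tile',np.mean(t,0))
k=[pix2w(c,f(*p),34) for p in[(38,92),(328,105),(321,210),(34,193)]];print('carrier',np.mean(k,0))
c=ctrl.get_calibration('scene'); f=lambda u,v:(170+(u+.5)/4.7-.5,140+(v+.5)/4.7-.5)
print('lid scene',pix2w(c,f(236,226),83)); print('g',pix2w(c,f(771,214),103),'a',pix2w(c,f(657,206),105),'w',pix2w(c,f(542,210),105))
```

```text
lid top [ 597.82 -109.14   83.  ]
green [622.59 175.17 103.  ] amber [617.21 116.98 103.  ] white [616.21  55.32 103.  ]
tile [ 599.55 -108.53    8.  ]
carrier [616.36 116.14  34.  ]
lid scene [ 597.78 -109.87   83.  ]
g [622.16 175.55 103.  ] a [616.24 115.97 105.  ] w [618.7   55.12 105.  ]
```

Every piece measures within about 4 mm of its goal, and the gripper is clear of everything. I'm handing the job in.

Run:
```python
from rig import ctrl
print(ctrl.sense()['force'],ctrl.finish_job())
```

```text
the job is handed in; nothing more can be done
[-0.53859317  0.28936724 -0.3153321 ] None
```

The place is set out and the job was handed in at about 33 s of the 120 s; `finish_job` gave no verdict.

- **Bottles:** From the tile end, white, amber and green stand in the carrier. The last top and scene pictures put each within about 4 mm of its compartment's centre. All three look upright.
- **Beaker:** It stands on the tile about 2 mm from the tile's centre.
- **Lid:** It touched down at its expected seating height with 4.4 N of contact. It lies flat and within about 2 mm of the beaker's axis.
- **Rack and flask:** The arm kept clear of both. They looked in place in the pictures, but I did not measure them again at the end.

**Where measurements disagreed:** The top camera put the carrier's centre at x = 615.5–616.4 mm, while the scene and wrist cameras gave about 620 mm; I used 619 mm. Wrist and top views of the beaker differed by about 2 mm in y. Both differences are well inside the tolerances.

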